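# Jig brass brackets for brazing and fit their heat clips

## Task

Set up the brazing jig: swing its red-handled clamp lever well open, set every brass bracket upright in a pocket of its own with its heel towards the lever's hinge, and swing the lever fully shut over the heels. Only then take a sprung clip from the rail for each bracket and clip it, jaws down and upright, well down over the middle of the bracket's ear; leave spare clips clipped on the rail, and leave the jar, the incense burner and the brush where they are.

Things in the scene. Friction and masses are not known exactly. Their poses are not given: they have to be found in the camera images.
- jig: the brazing jig, fixed: a dark steel plate with blue ribs, 126 mm (x) by 220 mm (y), rib tops 20 mm above the bench, holding a row of four open-topped pockets along its y axis, 52 mm apart. Each pocket is 56 mm (x) by 42 mm (y) with its floor 10 mm above the bench and walls 10 mm high. Origin on the bench midway between pockets 2 and 3. The clamp lever is hinged along its +x side. z up.
- pocket1 (a point): where the centre of a bracket's ear comes to be when the bracket sits right in pocket 1 (pocket 1 of 4, counted from the jig's -y end): 13 mm towards the jig's -x from the pocket's centre, 52.5 mm above the bench. Axes as the jig's; a seated bracket's x and z axes point as these do.
- pocket2 (a point): where the centre of a bracket's ear comes to be when the bracket sits right in pocket 2 (pocket 2 of 4, counted from the jig's -y end): 13 mm towards the jig's -x from the pocket's centre, 52.5 mm above the bench. Axes as the jig's; a seated bracket's x and z axes point as these do.
- pocket3 (a point): where the centre of a bracket's ear comes to be when the bracket sits right in pocket 3 (pocket 3 of 4, counted from the jig's -y end): 13 mm towards the jig's -x from the pocket's centre, 52.5 mm above the bench. Axes as the jig's; a seated bracket's x and z axes point as these do.
- pocket4 (a point): where the centre of a bracket's ear comes to be when the bracket sits right in pocket 4 (pocket 4 of 4, counted from the jig's -y end): 13 mm towards the jig's -x from the pocket's centre, 52.5 mm above the bench. Axes as the jig's; a seated bracket's x and z axes point as these do.
- lever (a joint): angle of the jig's clamp lever (rad): 0 = fully shut, 1.9 = fully open, leaning back behind its hinge. A U-shaped bail of a 12 mm steel bar, 62 mm from the hinge, that comes down across all the brackets' heels, 1 mm above them; two side arms just outside the jig's ends. Stays where it is left (stiff hinge, about 3 N at the handle).
- lever_handle (a point): middle of the lever's red round handle: 16 mm diameter, 56 mm long, parallel to the jig's y axis, sticking out beyond the jig's +y end, 62 mm from the hinge axis; 37 mm above the bench when shut (then on the -x side of the hinge), about 95 mm when fully open. 20 mm of clear handle lies on each side of this point along y before the side arm.
- lever_hinge (a point): point on the lever's hinge axis straight across from the handle's middle, 37 mm above the bench; the axis runs along the jig's y axis. The handle is at hinge + 62 mm x (-cos a along jig x, + sin a up), a = lever angle.
- bracket1_ear (a point): brass bracket, 200 to 325 g: foot 50 mm (x) by 36 mm (y) by 20 mm high, with an upright flat ear on it, 8 mm thick (x), 28 mm wide (y), 45 mm tall. This point is the ear's centre, 42.5 mm above the underside and 22.5 mm below the ear's top edge; the foot reaches 12 mm from it towards -x and 38 mm towards +x (the heel). z up. Grip the ear across its thickness. Three or four are present.
- bracket2_ear (a point): brass bracket, 200 to 325 g: foot 50 mm (x) by 36 mm (y) by 20 mm high, with an upright flat ear on it, 8 mm thick (x), 28 mm wide (y), 45 mm tall. This point is the ear's centre, 42.5 mm above the underside and 22.5 mm below the ear's top edge; the foot reaches 12 mm from it towards -x and 38 mm towards +x (the heel). z up. Grip the ear across its thickness. Three or four are present.
- bracket3_ear (a point): brass bracket, 200 to 325 g: foot 50 mm (x) by 36 mm (y) by 20 mm high, with an upright flat ear on it, 8 mm thick (x), 28 mm wide (y), 45 mm tall. This point is the ear's centre, 42.5 mm above the underside and 22.5 mm below the ear's top edge; the foot reaches 12 mm from it towards -x and 38 mm towards +x (the heel). z up. Grip the ear across its thickness. Three or four are present.
- bracket4_ear (a point): brass bracket, 200 to 325 g: foot 50 mm (x) by 36 mm (y) by 20 mm high, with an upright flat ear on it, 8 mm thick (x), 28 mm wide (y), 45 mm tall. This point is the ear's centre, 42.5 mm above the underside and 22.5 mm below the ear's top edge; the foot reaches 12 mm from it towards -x and 38 mm towards +x (the heel). z up. Grip the ear across its thickness. Three or four are present.
- rail: storage rail, fixed to the bench: a base 100 by 240 mm, 12 mm high, carrying an upright aluminium plate 8 mm thick (x), 230 mm long (y), its top edge 72 mm above the bench. Origin on the bench under the plate's middle. The clips are kept on its top edge.
- clip1_grip (a point): sprung clip, 55 g, a peg standing jaws down: 70 mm tall, 22 mm wide (y). This point is midway between the tails, 54 mm above the jaw tips, 16 mm below the top, z up. Straight orange half: outer face 10 mm, jaw face 4 mm to this point's +x. Black half pivots on a pin 18 mm below this point; its tail leans out to -x, 34 mm over both tails at the top. Starts 22 mm down over the rail's edge.
- clip2_grip (a point): sprung clip, 55 g, a peg standing jaws down: 70 mm tall, 22 mm wide (y). This point is midway between the tails, 54 mm above the jaw tips, 16 mm below the top, z up. Straight orange half: outer face 10 mm, jaw face 4 mm to this point's +x. Black half pivots on a pin 18 mm below this point; its tail leans out to -x, 34 mm over both tails at the top. Starts 22 mm down over the rail's edge.
- clip3_grip (a point): sprung clip, 55 g, a peg standing jaws down: 70 mm tall, 22 mm wide (y). This point is midway between the tails, 54 mm above the jaw tips, 16 mm below the top, z up. Straight orange half: outer face 10 mm, jaw face 4 mm to this point's +x. Black half pivots on a pin 18 mm below this point; its tail leans out to -x, 34 mm over both tails at the top. Starts 22 mm down over the rail's edge.
- clip4_grip (a point): sprung clip, 55 g, a peg standing jaws down: 70 mm tall, 22 mm wide (y). This point is midway between the tails, 54 mm above the jaw tips, 16 mm below the top, z up. Straight orange half: outer face 10 mm, jaw face 4 mm to this point's +x. Black half pivots on a pin 18 mm below this point; its tail leans out to -x, 34 mm over both tails at the top. Starts 22 mm down over the rail's edge.
- clip1_jaw (a joint): angle of clip 1's black half (rad): 0 = closed on an 8 mm plate, -0.12 = on nothing, 0.4 = open (hard stop). Squeezing the tails along x to 21 mm (about 8 N) makes them parallel and swings the black jaw out to -x: from the grip point the gap then spans 4 mm to +x and 9 mm (22 mm above the tips) to 17 mm (at the tips) to -x. The pin stops an edge 32 mm in. Let go, it springs shut.
- clip2_jaw (a joint): angle of clip 2's black half (rad): 0 = closed on an 8 mm plate, -0.12 = on nothing, 0.4 = open (hard stop). Squeezing the tails along x to 21 mm (about 8 N) makes them parallel and swings the black jaw out to -x: from the grip point the gap then spans 4 mm to +x and 9 mm (22 mm above the tips) to 17 mm (at the tips) to -x. The pin stops an edge 32 mm in. Let go, it springs shut.
- clip3_jaw (a joint): angle of clip 3's black half (rad): 0 = closed on an 8 mm plate, -0.12 = on nothing, 0.4 = open (hard stop). Squeezing the tails along x to 21 mm (about 8 N) makes them parallel and swings the black jaw out to -x: from the grip point the gap then spans 4 mm to +x and 9 mm (22 mm above the tips) to 17 mm (at the tips) to -x. The pin stops an edge 32 mm in. Let go, it springs shut.
- clip4_jaw (a joint): angle of clip 4's black half (rad): 0 = closed on an 8 mm plate, -0.12 = on nothing, 0.4 = open (hard stop). Squeezing the tails along x to 21 mm (about 8 N) makes them parallel and swings the black jaw out to -x: from the grip point the gap then spans 4 mm to +x and 9 mm (22 mm above the tips) to 17 mm (at the tips) to -x. The pin stops an edge 32 mm in. Let go, it springs shut.
- flux_jar: bystander: a jar 60 mm in diameter, 75 mm tall; origin at its underside
- burner: bystander: a brass incense burner about 110 mm across, 135 mm tall; origin at its underside
- brush: bystander: a brush 180 mm long lying on the bench; origin at its underside
There are look-alikes about, which are no part of the job. Leave any green or turquoise look-alike of the part that bears clip2_grip alone.

How it is judged:
By the outcome, as a careful person would: the job done as asked, in the order asked, and still so for the second after the job is handed in, with the robot touching nothing.
Of bracket1, bracket2, bracket3, bracket4 only 3 to 4 are there at a start; the rules pass over those that are not, and their reading is None.
At some moment in a run one of bracket1, bracket2, bracket3, bracket4 may be knocked a few centimetres aside while the robot is not near it.
It also fails if it takes over 210 s, if anything falls off the work surface, if the arm or the gripper's body presses on something with over 40 N, if the wrist force passes 120 N, or if a joint passes its speed limit or range.

## Robot

A 7-joint arm with a two-finger parallel gripper is mounted at the origin on the work surface. World frame = base frame: x ahead of the robot, y to its left, z up, the work surface at z = 0. Lengths are in mm, angles in rad, forces in N, time in s.
With the tool pointing down it reaches from about 400 to 875 mm from the base axis. Payload 4.4 kg.
Tool frame: the origin (TCP) lies at the very end of the fingers, on their centre line; the grasp point (between the pads) lies 19 mm behind it; z points along the fingers, y is the direction in which the jaws open and shut (so a half turn about z gives the same grasp; the last joint's range is limited). The gripper opens to 85 mm and grips with 20 to 120 N. Pads are 22 mm wide; open, the fingers measure 114 mm over their backs; the gripper's body (76 mm by 85 mm) begins 54 mm behind the grasp point. The pads swing forward as they close: fully open they stand 13 mm farther back than shut.
Start: joints at [1.214, 0.628, 0.038, 1.517, -0.027, 0.996, -0.02], TCP at [186.395, -622.716, 231.313] pointing down, gripper open.
Joint ranges: [-3.06, 3.06], [-0.37, 2.12], [-1.25, 1.32], [0.18, 2.47], [-1.1, 4.24], [0.23, 1.98], [-2.94, 2.94]. Speed limits (rad/s): [2.57, 2.57, 3.14, 3.14, 3.14, 3.14, 3.14].

## Interface

Orientations are given as [roll, pitch, yaw] about the fixed x, y, z axes, in that order (R = Rz(yaw) Ry(pitch) Rx(roll)).
In Python, from cell import read_state, get_image, finish_job gives the robot as it stands.
- The arm moves only by the tool carry_out, never from a script. Its argument "series" is a list that holds one entry, the list of rows, each a list of 7 numbers: the shift along the tool's x, y, z in cm, then the turn, a rotation vector about the tool's x, y, z in rad, then the finger opening in cm, from 0 to 8.54. In form: [[[x, y, z, wx, wy, wz, grip], ...]]. A call has 1 to 5 rows; each row is the pose to reach, as a shift and turn from the pose commanded when the call began, along the tool's axes at that moment; what a row does not reach only later rows make up. A row lasts 1/12 s, in which the tool goes at most 41.7 mm and 7.16 degrees, less where a joint would pass 70% of its speed; a pose out of reach is approached as far as the arm can. A call with a gripper value outside its range is refused whole. The fingers move at their own pace and stop on an object; the grip force is fixed at half the most. Time passes only in rows, so rows that repeat a pose let the fingers close. It gives the time, the measured TCP pose, the force and the opening at its end, in the units of the state.
- read_state(): the state, without advancing time (a new reading comes with each control period).
- get_image(name): name is "scene" or "top"; returns a dict with "img" (420x560x3 uint8, blue, green, red), "z_map" (420x560 float32, mm along the optical axis (not along the pixel's ray), 0 where there is no reading), "mtx" (3x3 intrinsics, pixels), "dist" ([k1, k2, p1, p2, k3] as OpenCV has them; the pictures are not rectified), "T" (4x4, takes a point from camera to world coordinates). Camera axes: x right, y down, z forward; pixel columns grow to the right and rows downward; lengths in mm; the calibration is good to about 2 mm. A picture is of the moment at which its call begins.
- finish_job(): hands the job in, once; it reports no verdict.
The state is a dict: "clock": time; "qpos": joint angles; "qd": joint speeds; "tau": joint torques, N m; "eef_pos": TCP position; "tool_rot": TCP orientation; "force": force on the tool from outside, world axes, zero at the start; "torque": the same for the moment, N m; "width": finger opening in mm.
Only numpy, scipy, OpenCV 4.12 (cv2) and the standard library are available. Lean on these libraries where they do the work, as an engineer would, in place of code of your own. Each camera call takes 0.05 s, during which the arm holds its last target.

## Working session

There is one attempt and no reset: what is moved stays moved. The work goes in short steps, Python scripts to look and compute and a tool call to move; the robot and the scene stay as the last step left them, time stands still between calls to the robot, and variables do not carry over. Pictures are saved under pics/ and viewed, and the job is handed in when it is done.

Besides the shell and the picture viewer there is one more tool, called after "Call:" by a JSON object that holds its "op" and its "data", one argument or row to a line. carry_out: Moves the arm, as the interface text tells. Its arguments: {"type":"object","properties":{"series":{"type":"array","items":{"type":"array","items":{"type":"array","items":{"type":"number"}}}}},"required":["series"]}

```bash
ls -la; mkdir -p pics; python3 - <<'E'
from cell import read_state,get_image
import cv2
print(read_state())
for n in("scene","top"):
    d=get_image(n); cv2.imwrite(f"pics/{n}0.png",d["img"]); print(n,d["mtx"].tolist(),d["dist"],d["T"].round(3).tolist())
E
```

```text
total 12
drwxr-xr-x  3 agent agent 4096 Dec  7 03:19 .
drwxr-xr-x 23 root  root  4096 Dec  7 03:18 ..
drwxr-xr-x  2 agent agent 4096 Dec  7 03:19 pics
{'clock': 0.0, 'qpos': array([ 1.21416394,  0.62932411,  0.03845468,  1.51836658, -0.02695603,
        0.99631256, -0.02000618]), 'qd': array([ 0.00040817, -0.00040669,  0.00171642,  0.00149057,  0.00029054,
        0.00055235, -0.00120936]), 'tau': array([ 1.96914862e-04, -5.63403404e+01,  1.22618515e+00, -1.93448424e+01,
        1.09800347e-02,  1.05804973e-02, -6.58331629e-06]), 'eef_pos': array([ 186.21587182, -622.10063455,  230.40406535]), 'tool_rot': array([-3.13970141e+00,  6.82825673e-05,  2.90839927e-01]), 'force': array([-0.12412648, -0.42510804,  0.25110907]), 'torque': array([0.02635394, 0.03830207, 0.01523304]), 'width': 85.41616221332673}
scene [[521.8218748718479, 0.0, 280.60856449056496], [0.0, 521.8218748718479, 215.26984885875547], [0.0, 0.0, 1.0]] [-0.13124911  0.          0.          0.          0.        ] [[0.853, 0.402, -0.334, 991.522], [0.523, -0.657, 0.544, -695.595], [-0.001, -0.638, -0.77, 1073.762], [0.0, 0.0, 0.0, 1.0]]
top [[486.9048546899637, 0.0, 277.91484142026314], [0.0, 486.9048546899637, 203.33161989429706], [0.0, 0.0, 1.0]] [0.0072093 0.        0.        0.        0.       ] [[-0.013, -0.981, 0.193, 358.699], [-1.0, 0.014, 0.0, -24.741], [-0.003, -0.193, -0.981, 1303.025], [0.0, 0.0, 0.0, 1.0]]
```

View pics/scene0.png

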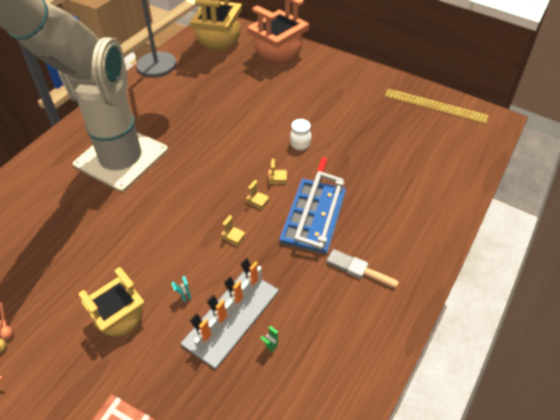

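View pics/top0.png

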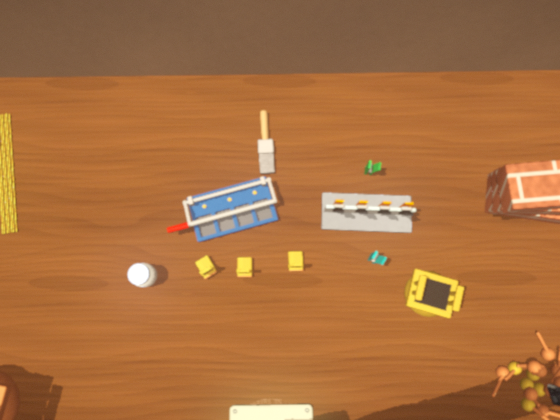

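```bash
cat > h.py <<'E'
import numpy as np, cv2
from cell import read_state,get_image
from scipy.spatial.transform import Rotation as R
def rays(d,px):
    px=np.asarray(px,float).reshape(-1,1,2)
    n=cv2.undistortPoints(px,d["mtx"],d["dist"]).reshape(-1,2)
    return np.c_[n,np.ones(len(n))]
def onplane(d,px,z):
    r=rays(d,px)@d["T"][:3,:3].T; o=d["T"][:3,3]
    return o+r*((z-o[2])/r[:,2])[:,None]
def cloud(d):
    h,w=d["z_map"].shape
    u,v=np.meshgrid(np.arange(w),np.arange(h))
    r=rays(d,np.c_[u.ravel(),v.ravel()])
    P=(r*d["z_map"].reshape(-1,1))@d["T"][:3,:3].T+d["T"][:3,3]
    P[d["z_map"].ravel()==0]=np.nan
    return P.reshape(h,w,3)
def proj(d,P):
    T=np.linalg.inv(d["T"]); rv,_=cv2.Rodrigues(T[:3,:3])
    return cv2.projectPoints(np.asarray(P,float).reshape(-1,1,3),rv,T[:3,3],d["mtx"],d["dist"])[0].reshape(-1,2)
def crop(d,x0,y0,x1,y1,s,fn):
    cv2.imwrite(fn,cv2.resize(d["img"][y0:y1,x0:x1],None,fx=s,fy=s,interpolation=cv2.INTER_CUBIC))
E
python3 - <<'E'
from h import *
t=get_image("top"); s=get_image("scene")
crop(t,120,140,320,290,4,"pics/t1.png"); crop(t,300,140,480,330,3,"pics/t2.png")
crop(s,200,120,370,270,4,"pics/s1.png"); crop(s,160,230,320,380,4,"pics/s2.png")
for n,d in(("t",t),("s",s)):
    z=d["z_map"]; print(n,(z>0).mean(), proj(d,[[186,-622,230]]))
    C=cloud(d); hsv=cv2.cvtColor(d["img"],cv2.COLOR_BGR2HSV)
    m=cv2.inRange(hsv,(18,120,80),(35,255,255))
    k,l,st,c=cv2.connectedComponentsWithStats(m)
    for i in range(1,k):
        if st[i,4]>25:
            p=C[l==i]; print(n,c[i].round(1),st[i].tolist(),np.nanmin(p,0).round(),np.nanmax(p,0).round(),np.nanmedian(p,0).round())
E
```

```text
t 0.9959778911564626 [[566.69113136 380.08768066]]
t [  6.9 177.7] [0, 113, 18, 122, 1695] [542. 679.  -8.] [888. 759.  15.] [689. 720.   4.]
t [371.8 166. ] [364, 159, 18, 16, 47] [ 692. -313.   -4.] [ 739. -261.   68.] [ 713. -283.    2.]
t [295.3 260.5] [288, 251, 16, 20, 307] [433. -90.  -6.] [485. -49.  71.] [458. -68.  20.]
t [204.9 266.1] [195, 255, 21, 23, 306] [418. 142.  -5.] [478. 199.  71.] [447. 167.  20.]
t [244.  266.3] [236, 257, 17, 20, 306] [420.  47.  -4.] [471.  89.  70.] [445.  66.  20.]
t [432.1 293.9] [405, 268, 60, 51, 1657] [ 305. -512.   -8.] [ 436. -337.  141.] [ 367. -395.   82.]
t [514.5 367.9] [508, 362, 14, 13, 116] [ 164. -637.   -5.] [ 197. -597.   42.] [ 183. -610.   24.]
t [532.2 383.5] [520, 371, 25, 25, 275] [ 114. -687.   -3.] [ 175. -623.   39.] [ 145. -651.   25.]
t [527.5 404.5] [521, 399, 14, 12, 120] [  78. -653.   -3.] [ 109. -622.   33.] [  97. -632.   25.]
s 0.9959608843537415 [[-49.13164484 300.11888223]]
s [216.3  24.1] [190, 0, 52, 50, 1781] [-651.  561. -250.] [ -24. 1296.  211.] [-78. 601. 112.]
s [436.5 105.3] [385, 89, 103, 34, 872] [544. 682.  -5.] [886. 781.  18.] [719. 726.   7.]
s [277.1 174.4] [269, 159, 18, 25, 253] [400. 142.  -3.] [478. 230.  71.] [449. 163.  21.]
s [256.6 196.2] [248, 180, 21, 29, 303] [393.  46.  -3.] [475. 135.  72.] [445.  62.  22.]
s [232.1 231.8] [223, 215, 22, 30, 347] [406. -87.   0.] [487.  -9.  71.] [458. -70.  22.]
s [115.2 307.1] [79, 267, 65, 69, 1831] [ 234. -465.   -4.] [ 433. -292.  141.] [ 401. -411.   83.]
s [  2.1 344.7] [0, 339, 6, 13, 59] [ 183. -621.   11.] [ 201. -598.   32.] [ 195. -607.   21.]
```

View pics/t1.png

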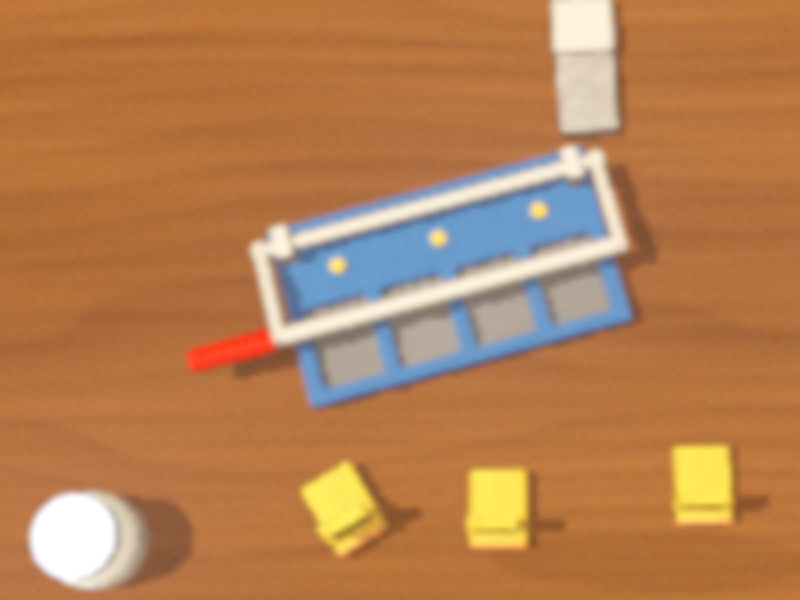

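View pics/s1.png

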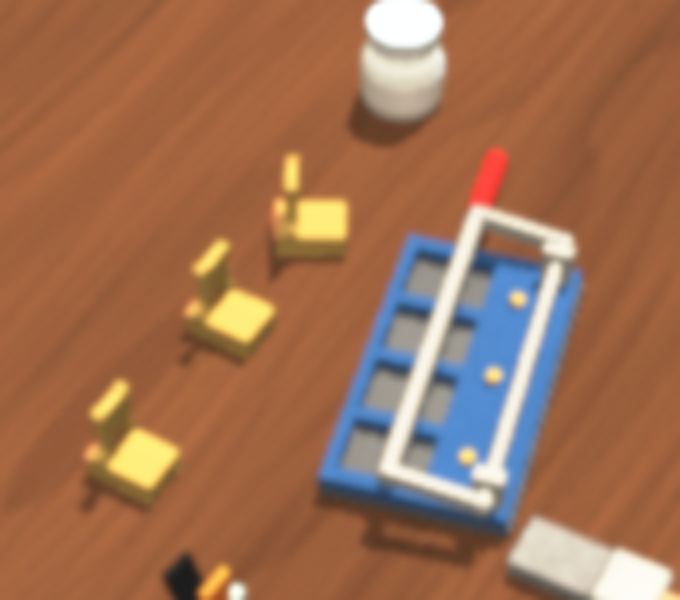

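View pics/s2.png

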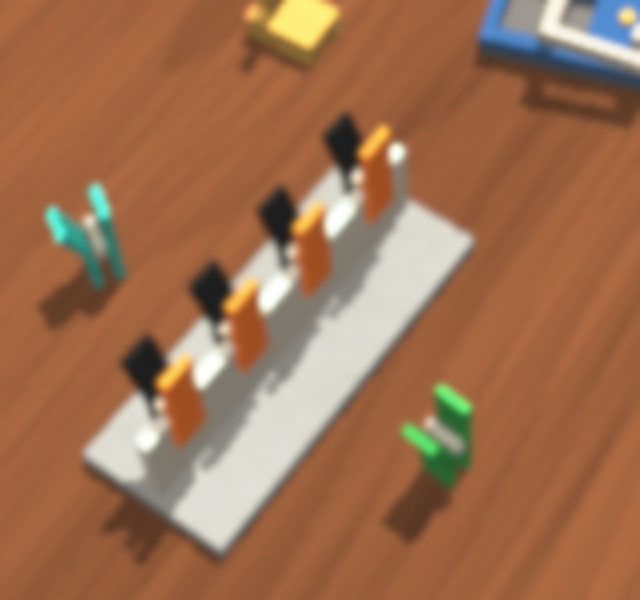

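View pics/t2.png

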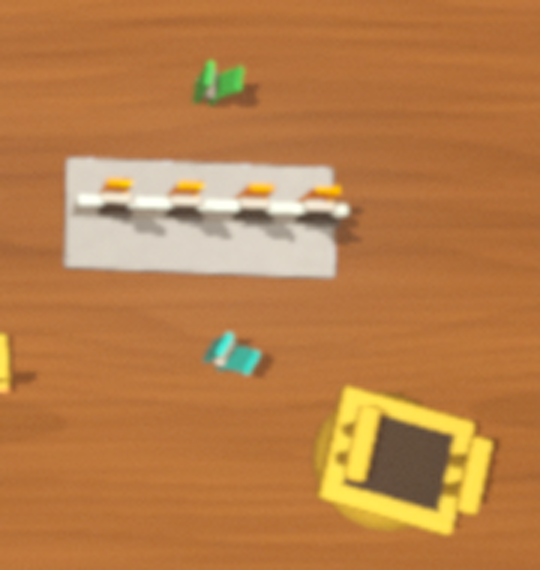

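```bash
cat >> h.py <<'E'
def mask(d,lo,hi): return cv2.inRange(cv2.cvtColor(d["img"],cv2.COLOR_BGR2HSV),lo,hi)>0
def rect(P):
    (c,s,a)=cv2.minAreaRect(P[:,:2].astype(np.float32)); return np.round(c,1),np.round(s,1),round(a,1)
def brackets(views):
    out=[]
    for d in views:
        C=cloud(d); m=mask(d,(18,110,70),(35,255,255)).astype(np.uint8)
        k,l,st,c=cv2.connectedComponentsWithStats(m)
        for i in range(1,k):
            p=C[l==i]; p=p[~np.isnan(p[:,0])]
            if not(150<st[i,4]<600): continue
            ft=p[(p[:,2]>10)&(p[:,2]<42)]
            ft=p[abs(p[:,2]-np.median(p[:,2]))<2.5]
            et=p[(p[:,2]>np.max(p[:,2])-4)]
            print(c[i].round(),"foot",rect(ft),"z",np.median(ft[:,2]).round(1),"eartop",et.mean(0).round(1),len(et))
E
python3 - <<'E'
from h import *
t=get_image("top"); s=get_image("scene")
brackets([t]);print();brackets([s])
for d in(t,s):
    C=cloud(d)
    m=mask(d,(100,120,80),(125,255,255)); p=C[m]; p=p[(p[:,2]>14)&(p[:,2]<26)&(p[:,0]>400)&(abs(p[:,1])<300)]
    print("jig",rect(p),np.median(p[:,2]))
    m=mask(d,(0,170,120),(6,255,255))|mask(d,(174,170,120),(180,255,255)); p=C[m]; p=p[(p[:,0]>400)&(p[:,0]<750)&(abs(p[:,1]-150)<150)]
    print("handle",len(p),rect(p),np.nanmedian(p,0),p.max(0))
    X=C.reshape(-1,3)
    m=(X[:,0]>480)&(X[:,0]<720)&(X[:,1]<-100)&(X[:,1]>-420)&(abs(X[:,2]-12)<4); print("railbase",rect(X[m]),np.median(X[m,2]))
    hs=cv2.cvtColor(d["img"],cv2.COLOR_BGR2HSV).reshape(-1,3)
    m=(X[:,0]>480)&(X[:,0]<720)&(X[:,1]<-100)&(X[:,1]>-420)&(abs(X[:,2]-72)<4)&(hs[:,1]<60)&(hs[:,2]>120); print("railtop",rect(X[m]),np.median(X[m,2]),m.sum())
    m=mask(d,(8,170,150),(20,255,255)); k,l,st,c=cv2.connectedComponentsWithStats(m.astype(np.uint8))
    for i in range(1,k):
        p=C[l==i]
        q=p[np.nanargmax(p[:,2])]
        if 500<q[0]<750 and -420<q[1]<-100: 
            e=p[p[:,2]>108]; print("clip",c[i].round(1),len(e),e.mean(0).round(1),p[:,2].max())
E
```

```text
[295. 260.] foot (array([458.1, -66.1]), array([34.3, 49.9]), 88.9) z 19.7 eartop [444.2 -60.9  69.8] 6
[205. 266.] foot (array([445.8, 167.7]), array([49.8, 36.2]), 32.6) z 19.8 eartop [435.8 160.8  68.1] 11
[244. 266.] foot (array([444.3,  67.5]), array([39.1, 49.7]), 89.2) z 20.1 eartop [432.   70.3  68.3] 8
[532. 384.] foot (array([ 146.2, -655.2]), array([56.9, 37.8]), 64.2) z 24.8 eartop [ 140.4 -640.5   41.3] 1

[277. 174.] foot (array([451.1, 168.1]), array([47.8, 40.7]), 34.9) z 21.8 eartop [442.  153.6  72.1] 4
[257. 196.] foot (array([449.6,  67.2]), array([36.9, 50.9]), 89.7) z 21.8 eartop [435.6  62.1  69.2] 7
[232. 232.] foot (array([468. , -69.1]), array([36.2, 38.8]), 89.1) z 21.6 eartop [448.4 -69.2  67.6] 24
jig (array([590.4,  97.1]), array([ 97.5, 208.6]), 14.6) 19.872164742900623
handle 125 (array([551.6, 239.3]), array([26. , 53.5]), 15.6) [545.86208422 237.96886349  52.23614322] [565.17935996 264.45356745  58.60244137]
railbase (array([ 609.7, -252.8]), array([325.9, 198.1]), 76.0) 11.523815157565764
railtop (array([ 585.9, -260. ]), array([228.8,  13.8]), 88.3
[... 5217 characters left out ...]
nan nan] -2.226372830617038
clip [326. 236.] 0 [nan nan nan] -3.61940316728419
clip [332. 237.] 0 [nan nan nan] -2.7596218384287567
clip [318.7 239. ] 0 [nan nan nan] 1.6869431882337267
clip [325.3 239. ] 0 [nan nan nan] 3.3446210736785815
clip [413. 238.] 0 [nan nan nan] -2.6814154373819292
clip [323.5 243.5] 0 [nan nan nan] 3.8442925827214367
clip [331. 242.] 0 [nan nan nan] 0.4081462853096127
clip [341. 243.] 0 [nan nan nan] 0.3393390572059616
clip [415. 242.] 0 [nan nan nan] -2.2758605837852883
clip [421. 242.] 0 [nan nan nan] -5.514820048283809<stdin>:19: RuntimeWarning: Mean of empty slice.
  ret = um.true_divide(
Traceback (most recent call last):
ValueError: All-NaN slice encountered
```

```bash
cat >> h.py <<'E'
def facepts(d,m,z,tol,box):
    """pixels of mask m with depth-height near z inside box, recast on plane z"""
    C=cloud(d); P=C
    mm=m&(abs(P[...,2]-z)<tol)&(P[...,0]>box[0])&(P[...,0]<box[1])&(P[...,1]>box[2])&(P[...,1]<box[3])
    v,u=np.nonzero(mm); return onplane(d,np.c_[u,v],z)
def ext(P,yaw):
    c,s=np.cos(yaw),np.sin(yaw); a=P[:,:2]@np.array([[c,-s],[s,c]])
    return np.percentile(a,[0.5,99.5],axis=0).round(1).tolist()
E
python3 - <<'E'
from h import *
t=get_image("top"); s=get_image("scene")
X=np.ones((420,560),bool)
for n,d in(("top",t),("scene",s)):
    C=cloud(d).reshape(-1,3); b=C[(C[:,0]>350)&(C[:,0]<800)&(abs(C[:,1])<300)&(abs(C[:,2])<7)]
    A=np.c_[b[:,:2]-[500,0],np.ones(len(b))]; print(n,"bench plane",np.linalg.lstsq(A,b[:,2],rcond=None)[0].round(4))
    p=facepts(d,mask(d,(100,120,60),(125,255,255)),20,5,(450,750,-60,260)); print("jig",rect(p))
    for yw in(14,14.5,15): print(yw,ext(p,np.radians(yw)))
    m=mask(d,(0,170,120),(7,255,255))|mask(d,(174,170,120),(180,255,255))
    C=cloud(d); m&=(C[...,0]>450)&(C[...,0]<700)&(C[...,1]>150)&(C[...,1]<320); v,u=np.nonzero(m); print("handle px",u.mean(),v.mean(),"z",np.nanmax(C[m][:,2]))
    p=facepts(d,X,12,4,(500,680,-400,-110)); print("railbase",rect(p))
    p=facepts(d,mask(d,(0,0,130),(180,70,255)),72,6,(540,640,-400,-110)); print("railtop",rect(p))
    ye=mask(d,(18,110,70),(35,255,255))
    for cx,cy in((446,167),(445,67),(458,-67)):
        box=(cx-55,cx+55,cy-45,cy+45)
        p=facepts(d,ye,20,4.5,box); e=facepts(d,ye,65,5,box); print("br foot",rect(p),"ear",e.mean(0).round(1),rect(e),len(e))
    m=mask(d,(5,170,120),(20,255,255))&(cloud(d)[...,2]>100)
    k,l,st,c=cv2.connectedComponentsWithStats(m.astype(np.uint8))
    for i in range(1,k):
        if st[i,4]>4: 
            q=cloud(d)[l==i]
            if q[:,1].max()>-420 and q[:,1].max()<-100: print("clip",c[i].round(1),q.mean(0).round(1))
E
```

```text
top bench plane [-3.000e-04  4.000e-04 -3.642e-01]
jig (array([590.5,  96.8]), array([ 97.4, 209.4]), 15.5)
14 [[547.6, -151.8], [644.5, 53.1]]
14.5 [[547.5, -157.2], [643.8, 47.7]]
15 [[547.4, -162.6], [643.5, 42.3]]
handle px 177.27941176470588 227.3014705882353 z 60.51404057405375
railbase (array([ 590.5, -255.9]), array([146.9, 258.4]), 5.9)
railtop (array([ 585.8, -259.6]), array([228.2,  15.7]), 89.2)
br foot (array([445.5, 167.6]), array([49.8, 37.1]), 31.0) ear [433.6 162.4  65. ] (array([434. , 162.1]), array([ 8.4, 31.1]), 31.5) 42
br foot (array([444.3,  67.6]), array([39.1, 49.4]), 89.2) ear [431.3  68.6  65. ] (array([431.2,  68.3]), array([30.4,  7.5]), 89.2) 49
br foot (array([458.1, -66.1]), array([34.2, 49.8]), 89.0) ear [444.8 -65.6  65. ] (array([444.4, -65.7]), array([30.4,  7.5]), 89.2) 41
clip [337.9 201.6] [ 595.6 -174.1  112.2]
clip [361.6 202.9] [ 591.8 -233.3  111.1]
clip [384.8 203.6] [ 588.8 -290.5  113.6]
clip [407.8 204.3] [ 585.9 -347.   114.7]
scene bench plane [-2.0000e-04  5.0000e-04  1.4224e+00]
jig (array([604. ,  99.1]), array([119.7, 220.9]), 14.
[... 183 characters left out ...]
lbase (array([ 578.1, -259.3]), array([248.5, 152.5]), 79.7)
railtop (array([ 586.5, -260.8]), array([230.8,  20.2]), 86.6)
br foot (array([451.3, 169. ]), array([48.1, 41.3]), 37.0) ear [437.4 161.2  65. ] (array([437.1, 161.4]), array([ 5.5, 35. ]), 32.1) 25
br foot (array([449.6,  66. ]), array([49.4, 41.5]), 2.3) ear [435.3  66.5  65. ] (array([435. ,  66.4]), array([10.3, 31.1]), 1.4) 33
br foot (array([467.3, -68.5]), array([39.7, 43.3]), 87.2) ear [449.  -67.9  65. ] (array([449.3, -67.4]), array([33.6, 12.2]), 86.1) 48
clip [253.  267.7] [ 602.1 -179.1  115.7]
clip [236.4 287.6] [ 599.1 -239.7  113.6]
clip [219.4 306.3] [ 595.2 -296.8  114.7]
clip [203.6 326.2] [ 593.9 -351.2  112.8]
```

```bash
cat > jig.py <<'E'
from h import *
t=get_image("top"); s=get_image("scene")
for n,d in(("top",t),("scene",s)):
    p=facepts(d,mask(d,(100,120,60),(125,255,255)),20,3,(450,750,-60,260))
    for it in range(2):
        yaw=np.radians(14.7) if it==0 else yaw2
        c,sn=np.cos(yaw),np.sin(yaw); a=p[:,:2]@np.array([[c,-sn],[sn,c]])
        ys=np.arange(a[:,1].min()+12,a[:,1].max()-12,4); e=[]
        for y in ys:
            k=a[abs(a[:,1]-y)<2.5]
            if len(k): e.append((y,k[:,0].min()))
        e=np.array(e); f=np.polyfit(*e.T,1); r=e[:,1]-np.polyval(f,e[:,0]); e=e[abs(r)<2]; f=np.polyfit(*e.T,1)
        yaw2=yaw-np.arctan(f[0])
    print(n,"yaw",np.degrees(yaw2),"xmin",np.polyval(f,e[:,0].mean()),ext(p,yaw2),len(e))
    m=mask(d,(0,0,40),(180,90,200)); q=facepts(d,m,10,4,(500,700,-60,260))
    a=q[:,:2]@np.array([[c,-sn],[sn,c]])
    print("floor hist y",np.histogram(a[:,1],bins=np.arange(-180,70,6)))
E
python3 jig.py; python3 - <<'E'
from h import *
t=get_image("top"); s=get_image("scene")
print(onplane(t,[[177.3,227.3]],56),onplane(s,[[322,163.7]],56))
for d in(t,s):
    m=(mask(d,(0,170,120),(7,255,255))|mask(d,(174,170,120),(180,255,255)))
    C=cloud(d); m&=(C[...,0]>450)&(C[...,0]<700)&(C[...,1]>150)&(C[...,1]<320); v,u=np.nonzero(m)
    print(rect(onplane(d,np.c_[u,v],52)))
E
```

```text
top yaw 17.015558744087645 xmin 610.631590496519 [[545.8, -184.6], [642.4, 23.9]] 4
floor hist y (array([ 3, 16, 31, 34, 29, 29, 30, 32, 17,  1, 23, 31, 29, 34, 31, 35, 28,
        6,  3, 30, 31, 32, 34, 32, 29, 35,  0, 11, 33, 25, 32, 33, 31, 36,
       19,  1,  0,  0,  0,  0,  0]), array([-180, -174, -168, -162, -156, -150, -144, -138, -132, -126, -120,
       -114, -108, -102,  -96,  -90,  -84,  -78,  -72,  -66,  -60,  -54,
        -48,  -42,  -36,  -30,  -24,  -18,  -12,   -6,    0,    6,   12,
         18,   24,   30,   36,   42,   48,   54,   60,   66]))
scene yaw 14.214695605991725 xmin 552.9992560207183 [[549.8, -162.3], [669.6, 56.7]] 24
floor hist y (array([ 0,  0,  0,  0, 43, 39,  3,  2, 17, 19, 29, 29, 31, 28, 10,  2,  5,
       27, 27, 28, 28, 23, 17,  4,  3,  9, 21, 27, 25, 25, 23, 18,  3,  1,
       15, 23, 22, 23, 25, 21, 10]), array([-180, -174, -168, -162, -156, -150, -144, -138, -132, -126, -120,
       -114, -108, -102,  -96,  -90,  -84,  -78,  -72,  -66,  -60,  -54,
        -48,  -42,  -36,  -30,  -24,  -18,  -12,   -6,    0,    6,   12,
         18,   24,   30,   36,   42,   48,   54,   60,   66]))
[[544.85948162 236.42928197  56.        ]] [[550.47963665 240.46208152  56.        ]]
(array([545. , 237.7]), array([17.8, 54.8]), 15.5)
(array([548.9, 244.5]), array([19.6, 56.1]), 15.7)
```

```bash
cat > go.py <<'E'
import sys
from h import *
# usage: go.py x y z yawdeg [more...]  ; prints rows
def plan(*tg):
    st=read_state(); p=st["eef_pos"]; R0=R.from_euler("xyz",st["tool_rot"])
    print("t",round(st["clock"],2),"pos",p.round(1),"rot",np.degrees(st["tool_rot"]).round(1),"F",st["force"].round(1),"w",round(st["width"],1))
    for x,y,z,yw in tg:
        Rt=R.from_euler("xyz",[np.pi,0,np.radians(yw)])
        d=R0.inv().apply(np.array([x,y,z])-p)/10; w=(R0.inv()*Rt).as_rotvec()
        print([round(float(v),2) for v in d],[round(float(v),3) for v in w])
if __name__=="__main__":
    a=[float(v) for v in sys.argv[1:]]; plan(*[a[i:i+4] for i in range(0,len(a),4)])
E
python3 go.py 547 240 150 105
```

```text
t 0.6 pos [ 186.4 -622.7  231.3] rot [180.   -0.   16.7] F [-0.3  0.7  0.1] w 85.4
[59.28, -72.31, 8.13] [0.0, 0.0, -1.542]
```

Call:
{"op": "carry_out", "data": {
  "series": [
    [[59.3,-72.3,0,0,0,-1.54,8.5],[59.3,-72.3,0,0,0,-1.54,8.5],[59.3,-72.3,0,0,0,-1.54,8.5],[59.3,-72.3,0,0,0,-1.54,8.5],[59.3,-72.3,0,0,0,-1.54,8.5]]
  ]
}}

```text
clock: 1.02
eef_pos: [267.2, -428.7, 231.6]
tool_rot: [3.141, 0.0, 0.922]
force: [0.6, -0.5, 0.7]
width: 84.9
```

```bash
python3 go.py 547 240 231 105
```

```text
t 1.02 pos [ 267.2 -428.7  231.6] rot [180.    0.   52.8] F [ 0.6 -0.5  0.7] w 84.9
[70.18, -18.14, 0.03] [0.0, 0.001, -0.911]
```

Call:
{"op": "carry_out", "data": {
  "series": [
    [[70.2,-18.1,0,0,0,-0.91,8.5],[70.2,-18.1,0,0,0,-0.91,8.5],[70.2,-18.1,0,0,0,-0.91,8.5],[70.2,-18.1,0,0,0,-0.91,8.5],[70.2,-18.1,0,0,0,-0.91,8.5]]
  ]
}}

```text
clock: 1.43
eef_pos: [348.9, -237.2, 231.7]
tool_rot: [3.141, 0.001, 1.546]
force: [1.1, -0.6, 0.2]
width: 85.1
```

```bash
python3 go.py 547 240 231 105
```

```text
t 1.43 pos [ 348.9 -237.2  231.7] rot [179.9   0.   88.6] F [ 1.1 -0.6  0.2] w 85.1
[48.19, 18.64, 0.05] [0.001, 0.001, -0.286]
```

Call:
{"op": "carry_out", "data": {
  "series": [
    [[48.2,18.6,0,0,0,-0.286,8.5],[48.2,18.6,0,0,0,-0.286,8.5],[48.2,18.6,0,0,0,-0.286,8.5],[48.2,18.6,0,0,0,-0.286,8.5],[48.2,18.6,0,0,0,-0.286,8.5]]
  ]
}}

```text
clock: 1.85
eef_pos: [429.8, -45.1, 231.7]
tool_rot: [3.141, 0.001, 1.826]
force: [1.0, -0.7, 0.2]
width: 85.2
```

```bash
python3 go.py 547 240 150 105
```

```text
t 1.85 pos [429.8 -45.1 231.7] rot [180.    0.  104.6] F [ 1.  -0.7  0.2] w 85.2
[24.63, 18.54, 8.17] [0.001, 0.001, -0.006]
```

Call:
{"op": "carry_out", "data": {
  "series": [
    [[24.6,18.5,5,0,0,-0.006,8.5],[24.6,18.5,5,0,0,-0.006,8.5],[24.6,18.5,5,0,0,-0.006,8.5],[24.6,18.5,5,0,0,-0.006,8.5],[24.6,18.5,5,0,0,-0.006,8.5]]
  ]
}}

```text
clock: 2.27
eef_pos: [507.8, 145.3, 197.7]
tool_rot: [3.141, 0.001, 1.833]
force: [1.7, -0.6, -0.0]
width: 84.7
```

```bash
python3 go.py 547 240 120 105 547 240 60 105
```

```text
t 2.27 pos [507.8 145.3 197.7] rot [180.   0. 105.] F [ 1.7 -0.6 -0. ] w 84.7
[8.13, 6.23, 7.77] [0.001, 0.001, 0.0]
[8.14, 6.23, 13.77] [0.001, 0.001, 0.0]
```

Call:
{"op": "carry_out", "data": {
  "series": [
    [[7.3,5.4,7,0,0,0,8.5],[7.3,5.4,7,0,0,0,8.5],[7.3,5.4,7,0,0,0,8.5],[7.3,5.4,7,0,0,0,8.5],[7.3,5.4,7,0,0,0,8.5]]
  ]
}}

```text
clock: 2.68
eef_pos: [539.5, 229.3, 126.6]
tool_rot: [-3.139, -0.0, 1.835]
force: [0.8, -0.6, 1.0]
width: 85.1
```

```bash
python3 go.py 547 240 120 105 547 240 35 105; python3 - <<'E'
from h import *
t=get_image("top"); s=get_image("scene")
crop(t,140,150,300,260,4,"pics/t3.png"); crop(s,240,60,380,230,4,"pics/s3.png")
E
```

```text
t 2.68 pos [539.5 229.3 126.6] rot [-179.9   -0.   105.2] F [ 0.8 -0.6  1. ] w 85.1
[0.84, 1.0, 0.65] [-0.002, -0.0, 0.003]
[0.84, 1.02, 9.15] [-0.002, -0.0, 0.003]
```

View pics/t3.png

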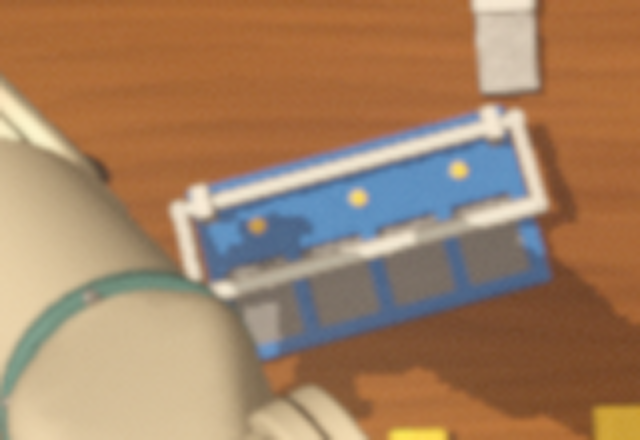

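View pics/s3.png

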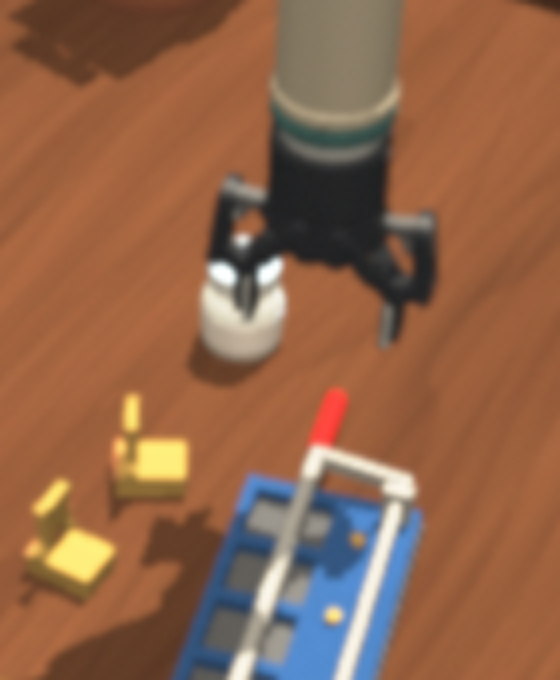

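```bash
python3 - <<'E'
from h import *
t=get_image("top"); s=get_image("scene")
print(proj(s,[[539.5,229.3,139],[539.5,229.3,126.6]]))
print("jar",onplane(t,[[139.5,273.5]],75),onplane(s,[[301,127]],75))
E
```

```text
[[318.15303678 142.32426332]
 [317.90935541 145.78595408]]
jar [[426.70665267 323.77753068  75.        ]] [[434.39238818 324.23322327  75.        ]]
```

Call:
{"op": "carry_out", "data": {
  "series": [
    [[0.8,1.0,2,0,0,0,8.5],[0.8,1.0,6,0,0,0,6],[0.8,1.0,9.3,0,0,0,5],[0.8,1.0,9.3,0,0,0,4],[0.8,1.0,9.3,0,0,0,3]]
  ]
}}

```text
clock: 3.3
eef_pos: [547.4, 236.7, 34.7]
tool_rot: [-3.139, 0.001, 1.832]
force: [-0.4, -0.1, 0.5]
width: 38.3
```

Call:
{"op": "carry_out", "data": {
  "series": [
    [[0,0,0,0,0,0,2],[0,0,0,0,0,0,1],[0,0,0,0,0,0,0.5],[0,0,0,0,0,0,0.5],[0,0,0,0,0,0,0.5]]
  ]
}}

```text
clock: 3.72
eef_pos: [548.7, 238.4, 36.8]
tool_rot: [3.139, 0.0, 1.832]
force: [-2.5, -1.2, 6.8]
width: 13.7
```

```bash
python3 go.py 547 240 32 105;  python3 - <<'E'
from h import *
s=get_image("scene")
crop(s,240,60,380,230,4,"pics/s4.png")
E
```

```text
t 3.72 pos [548.7 238.4  36.8] rot [179.9   0.  105. ] F [-2.5 -1.2  6.8] w 13.7
[0.2, -0.12, 0.48] [0.002, 0.0, -0.0]
```

View pics/s4.png

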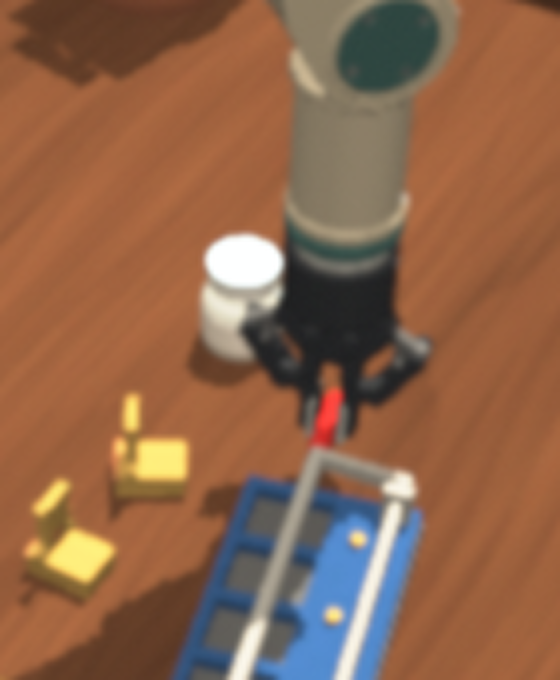

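Call:
{"op": "carry_out", "data": {
  "series": [
    [[0,0.3,-0.9,0,0,0,0.5],[0,0.9,-2.0,0,0,0,0.5],[0,1.6,-2.8,0,0,0,0.5],[0,2.4,-3.5,0,0,0,0.5],[0,2.4,-3.5,0,0,0,0.5]]
  ]
}}

```text
clock: 4.18
eef_pos: [560.7, 241.6, 69.2]
tool_rot: [-3.119, 0.004, 1.833]
force: [-21.4, -5.0, 13.4]
width: 13.3
```

```bash
python3 go.py 547 240 32 105;  python3 - <<'E'
from h import *
s=get_image("scene")
crop(s,240,60,380,230,4,"pics/s5.png")
E
```

```text
t 4.18 pos [560.7 241.6  69.2] rot [-178.7    0.2  105. ] F [-21.4  -5.   13.4] w 13.3
[0.22, -1.28, 3.75] [-0.023, 0.004, 0.001]
```

View pics/s5.png

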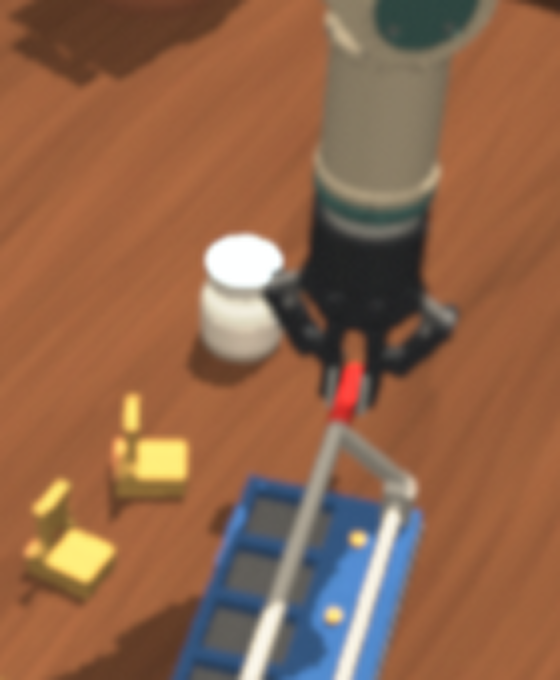

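Call:
{"op": "carry_out", "data": {
  "series": [
    [[0,0,0,0,0,0,0.5],[0,0,0,0,0,0,0.5]]
  ]
}}

```text
clock: 4.4
eef_pos: [560.7, 241.6, 69.2]
tool_rot: [-3.12, 0.004, 1.834]
force: [-20.2, -4.3, 11.2]
width: 13.4
```

```bash
python3 - <<'E'
from h import *
for n in("top","scene"):
    d=get_image(n); m=(mask(d,(0,170,60),(7,255,255))|mask(d,(174,170,60),(180,255,255)))
    C=cloud(d); m&=(C[...,0]>450)&(C[...,0]<700)&(C[...,1]>150)&(C[...,1]<320); q=C[m]; print(n,m.sum(), np.nanmean(q,0) if m.sum() else 0, np.nanpercentile(q[:,2],[5,50,95]) if m.sum() else 0)
E
```

```text
top 0 0 0
scene 66 [561.39723013 240.88657617  84.07656324] [79.61667772 83.6778711  89.2820047 ]
```

Call:
{"op": "carry_out", "data": {
  "series": [
    [[0,-0.5,-0.4,0,0,0,0.5],[0,-0.5,-0.4,0,0,0,0.5],[0,-0.5,-0.4,0,0,0,0.5]]
  ]
}}

```text
clock: 4.75
eef_pos: [563.0, 242.2, 73.3]
tool_rot: [-3.134, 0.001, 1.833]
force: [-7.6, -1.5, -3.6]
width: 13.1
```

Call:
{"op": "carry_out", "data": {
  "series": [
    [[0,0.5,-0.45,0,0,0,0.5],[0,1.05,-0.9,0,0,0,0.5],[0,1.6,-1.2,0,0,0,0.5],[0,1.6,-1.2,0,0,0,0.5],[0,1.6,-1.2,0,0,0,0.5]]
  ]
}}

```text
clock: 5.17
eef_pos: [575.5, 245.6, 86.1]
tool_rot: [-3.128, 0.003, 1.833]
force: [-17.1, -4.7, 8.7]
width: 13.6
```

```bash
python3 go.py 547 240 32 105;  python3 - <<'E'
from h import *
s=get_image("scene")
crop(s,240,60,380,230,4,"pics/s6.png")
E
```

```text
t 5.17 pos [575.5 245.6  86.1] rot [-1.792e+02  1.000e-01  1.050e+02] F [-17.1  -4.7   8.7] w 13.6
[0.22, -2.82, 5.45] [-0.014, 0.003, 0.0]
```

View pics/s6.png

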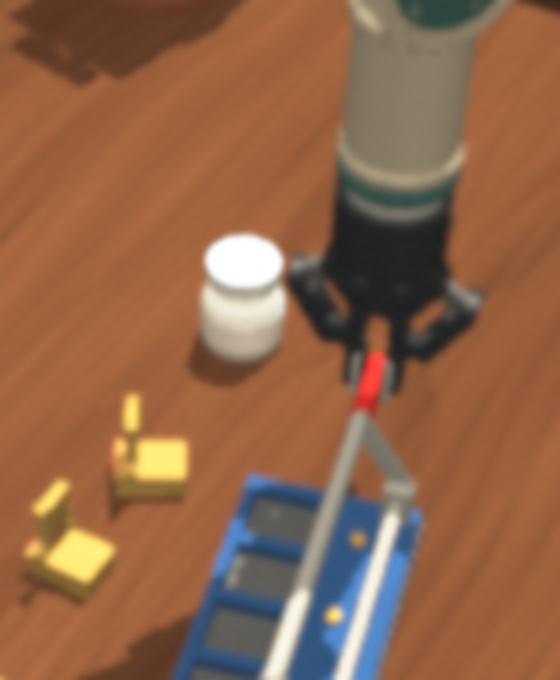

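Call:
{"op": "carry_out", "data": {
  "series": [
    [[0,-0.2,-0.5,0,0,0,0.5],[0,0.4,-0.9,0,0,0,0.5],[0,1.2,-1.2,0,0,0,0.5],[0,2.0,-1.4,0,0,0,0.5],[0,2.0,-1.4,0,0,0,0.5]]
  ]
}}

```text
clock: 5.63
eef_pos: [600.4, 252.0, 99.6]
tool_rot: [-3.137, 0.001, 1.832]
force: [-4.8, -1.1, -6.0]
width: 12.1
```

Call:
{"op": "carry_out", "data": {
  "series": [
    [[0,0,0,0,0,0,0.5],[0,0,0,0,0,0,0.5]]
  ]
}}

```text
clock: 5.8
eef_pos: [600.4, 252.0, 99.6]
tool_rot: [-3.139, 0.0, 1.832]
force: [-4.6, -0.8, -8.2]
width: 12.1
```

```bash
python3 - <<'E'
from h import *
s=get_image("scene")
crop(s,240,60,380,230,4,"pics/s7.png")
E
```

```text
(no output)
```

View pics/s7.png

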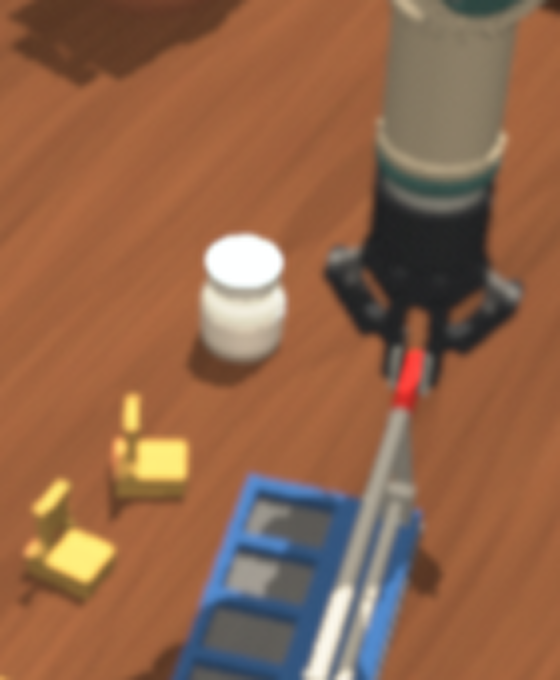

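Call:
{"op": "carry_out", "data": {
  "series": [
    [[0,0,0.2,0,0,0,3],[0,0,0.8,0,0,0,3],[0,0,1.4,0,0,0,3],[0,0.6,1.4,0,0,0,3],[0,1.2,1.4,0,0,0,3]]
  ]
}}

```text
clock: 6.27
eef_pos: [612.6, 255.5, 86.1]
tool_rot: [-3.14, 0.001, 1.833]
force: [-4.5, -1.2, 3.4]
width: 30.0
```

Call:
{"op": "carry_out", "data": {
  "series": [
    [[0,0.6,0,0,0,0,3],[0,1.2,0,0,0,0,3],[0,1.8,0.1,0,0,0,3],[0,2.4,0.2,0,0,0,3],[0,2.4,0.2,0,0,0,3]]
  ]
}}

```text
clock: 6.68
eef_pos: [634.3, 261.5, 83.5]
tool_rot: [-3.136, 0.001, 1.833]
force: [-8.3, -2.7, 7.4]
width: 30.1
```

```bash
python3 - <<'E'
from h import *
s=get_image("scene")
crop(s,240,60,380,230,4,"pics/s8.png")
E
```

```text
(no output)
```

View pics/s8.png

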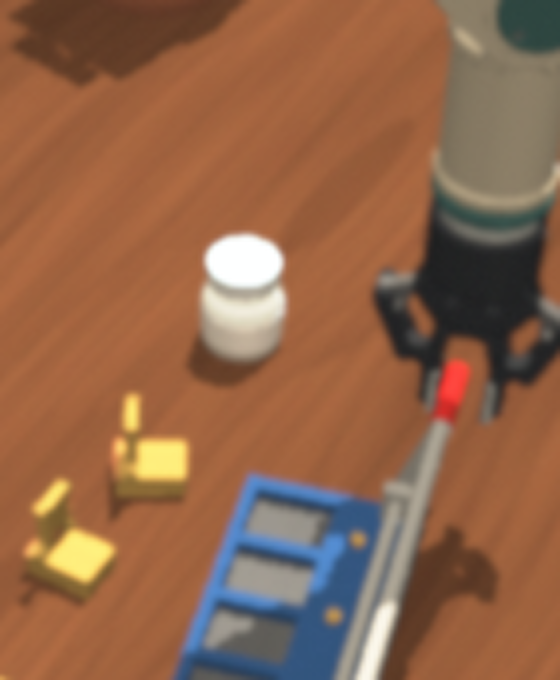

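Call:
{"op": "carry_out", "data": {
  "series": [
    [[0,0.4,0.1,0,0,0,3],[0,0.8,0.2,0,0,0,3],[0,0.8,0.2,0,0,0,3],[0,0.5,0,0,0,0,3.5],[0,0.3,-2,0,0,0,4]]
  ]
}}

```text
clock: 7.15
eef_pos: [636.2, 261.3, 99.8]
tool_rot: [-3.134, 0.001, 1.834]
force: [0.3, 0.2, -0.5]
width: 39.6
```

Call:
{"op": "carry_out", "data": {
  "series": [
    [[0,0,-3,0,0,0,4],[0,0,-7,0,0,0,4],[0,-4,-10,0,0,0,4],[0,-8,-13,0,0,0,6],[0,-12,-13,0,0,0,6]]
  ]
}}

```text
clock: 7.57
eef_pos: [538.6, 236.8, 235.6]
tool_rot: [3.13, -0.003, 1.832]
force: [0.2, 1.3, 0.1]
width: 59.5
```

```bash
python3 go.py 432 114 160 105; python3 - <<'E'
from h import *
s=get_image("scene")
crop(s,200,60,400,260,3,"pics/s9.png")
E
```

```text
t 7.57 pos [538.6 236.8 235.6] rot [179.3  -0.2 104.9] F [0.2 1.3 0.1] w 59.5
[-9.14, -13.55, 7.38] [0.011, -0.003, -0.001]
```

View pics/s9.png

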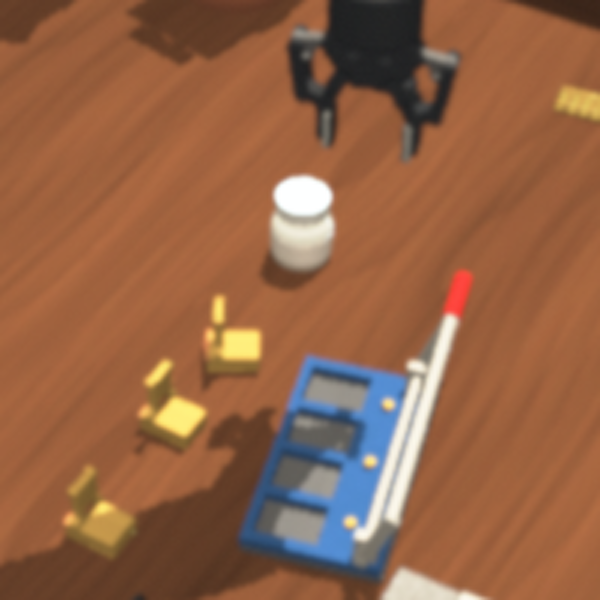

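```bash
python3 go.py 446.5 -66.5 180 89
```

```text
t 7.62 pos [525.6 232.9 233.7] rot [-1.797e+02  1.000e-01  1.052e+02] F [-9.5 -2.6 -2.5] w 59.7
[-26.79, -15.47, 5.51] [-0.005, 0.003, 0.283]
```

Call:
{"op": "carry_out", "data": {
  "series": [
    [[-26.8,-15,4,0,0,0.28,6],[-26.8,-15,4,0,0,0.28,6],[-26.8,-15,4,0,0,0.28,6],[-26.8,-15,4,0,0,0.28,6],[-26.8,-15,4,0,0,0.28,6]]
  ]
}}

```text
clock: 8.03
eef_pos: [485.5, 33.1, 204.9]
tool_rot: [3.138, -0.0, 1.554]
force: [0.1, 0.1, -0.5]
width: 59.8
```

```bash
python3 go.py 446.5 -66.5 160 89
```

```text
t 8.03 pos [485.5  33.1 204.9] rot [179.8  -0.   89. ] F [ 0.1  0.1 -0.5] w 59.8
[-10.02, -3.75, 4.47] [0.004, -0.0, 0.0]
```

Call:
{"op": "carry_out", "data": {
  "series": [
    [[-8.8,-3.2,4.2,0,0,0,6],[-8.8,-3.2,4.2,0,0,0,6],[-8.8,-3.2,4.2,0,0,0,6],[-8.8,-3.2,4.2,0,0,0,6]]
  ]
}}

```text
clock: 8.37
eef_pos: [448.9, -58.1, 161.0]
tool_rot: [-3.139, 0.002, 1.545]
force: [-0.1, 0.2, 0.7]
width: 60.4
```

```bash
python3 go.py 446.5 -66.5 160 89 446.5 -66.5 30 89; cat >> h.py <<'E'
def save2(tag,bt=None,bs=None):
    t=get_image("top"); s=get_image("scene")
    if bt: crop(t,*bt,4,f"pics/t{tag}.png")
    if bs: crop(s,*bs,4,f"pics/s{tag}.png")
    return t,s
E
python3 - <<'E'
from h import *
t,s=save2("10",(150,150,330,290),(200,120,370,270))
for n,d in(("top",t),("scene",s)):
    p=facepts(d,mask(d,(100,120,40),(125,255,255)),20,3.5,(450,750,-60,260)); print(n,"jig",rect(p),len(p))
    m=(mask(d,(0,170,60),(7,255,255))|mask(d,(174,170,60),(180,255,255)))
    C=cloud(d); m&=(C[...,0]>450)&(C[...,0]<750)&(C[...,1]>150)&(C[...,1]<320); q=C[m]; print(n,m.sum(), np.nanmean(q,0), np.nanpercentile(q[:,2],[5,50,95]))
    v,u=np.nonzero(m); print(rect(onplane(d,np.c_[u,v],95)))
E
```

```text
t 8.37 pos [448.9 -58.1 161. ] rot [-1.798e+02  1.000e-01  8.850e+01] F [-0.1  0.2  0.7] w 60.4
[-0.84, -0.22, 0.11] [-0.003, 0.002, -0.008]
[-0.81, -0.18, 13.11] [-0.003, 0.002, -0.008]
top jig (array([589.3,  97.5]), array([ 97.9, 207.8]), 14.2) 568
top 133 [624.15465014 259.0945048   99.89155551] [ 95.4423817  101.56994716 105.72775814]
(array([625.2, 260.6]), array([16.1, 53.7]), 15.0)
scene jig (array([602.6,  99. ]), array([118.9, 221.6]), 15.6) 974
scene 81 [629.30656671 261.01057592 103.79400556] [ 99.33112025 103.82503456 107.6080968 ]
(array([625.6, 271.3]), array([15.6, 55. ]), 15.1)
```

View pics/t10.png

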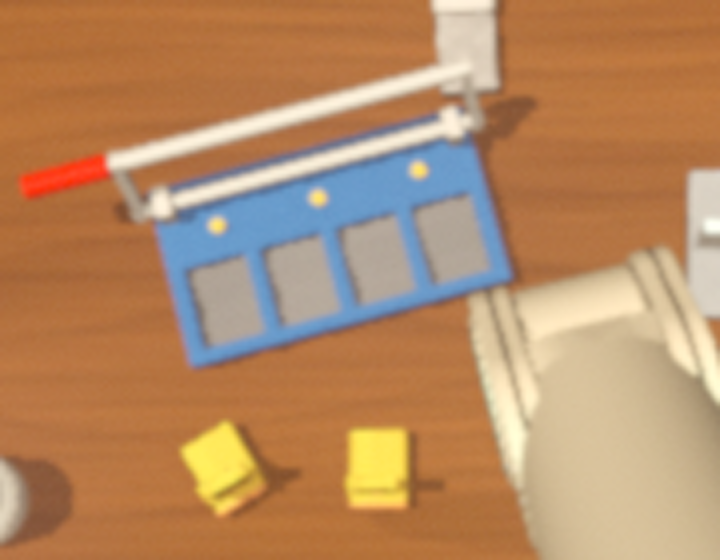

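View pics/s10.png

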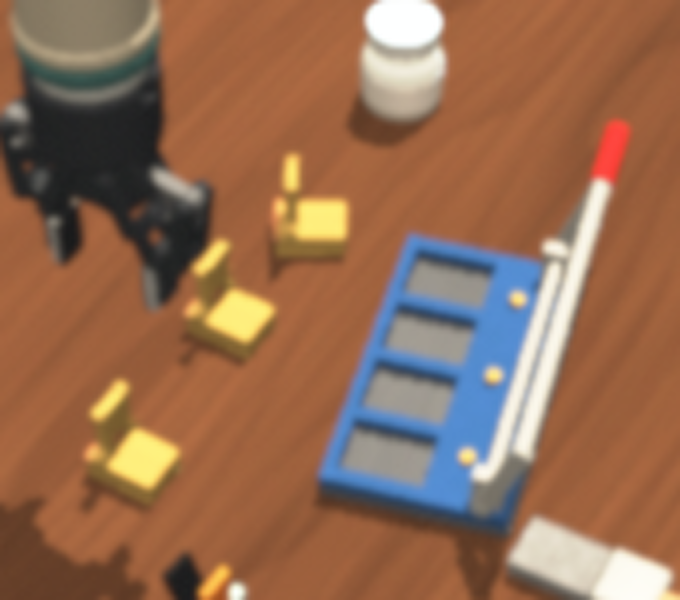

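```bash
cat > pk.py <<'E'
from h import *
def pockets(d,name):
    C=cloud(d); m=mask(d,(0,0,40),(180,90,230))&(C[...,0]>520)&(C[...,0]<660)&(C[...,1]>-20)&(C[...,1]<210)&(C[...,2]<19)&(C[...,2]>4)
    k,l,st,c=cv2.connectedComponentsWithStats(m.astype(np.uint8))
    o=[]
    for i in range(1,k):
        if st[i,4]>90:
            v,u=np.nonzero(l==i); p=onplane(d,np.c_[u,v],10); r=rect(p); o.append(r[0]); print(name,r,p.mean(0).round(1),len(p))
if __name__=="__main__":
    pockets(get_image("top"),"top"); pockets(get_image("scene"),"scene")
E
python3 pk.py
```

```text
top (array([597.6,  18.1]), array([58.1, 44.2]), 15.4) [597.6  18.7  10. ] 323
top (array([583.9,  68.2]), array([58.3, 44.6]), 15.9) [584.   69.1  10. ] 325
top (array([570.8, 118.6]), array([57.1, 44.2]), 14.7) [570.5 119.4  10. ] 324
top (array([557.1, 168.8]), array([57.9, 43.5]), 14.8) [557.1 169.6  10. ] 324
scene (array([555.4, 177.1]), array([55. , 36.6]), 14.7) [555.6 176.7  10. ] 194
scene (array([568.9, 126.5]), array([55.1, 36.8]), 13.7) [569.1 126.3  10. ] 208
scene (array([582.4,  75.8]), array([55. , 37.4]), 15.4) [582.6  75.3  10. ] 227
scene (array([595.8,  25.1]), array([55.5, 37.4]), 14.0) [596.   24.9  10. ] 249
```

```bash
python3 go.py 446.5 -66 70 89 446.5 -66 30 89
```

```text
t 8.57 pos [452.6 -51.7 163.2] rot [ 1.798e+02 -1.000e-01  8.910e+01] F [-0.1 -0.1  0.6] w 59.9
[-1.45, -0.62, 9.32] [0.003, -0.001, 0.001]
[-1.45, -0.63, 13.32] [0.003, -0.001, 0.001]
```

Call:
{"op": "carry_out", "data": {
  "series": [
    [[-1.45,-0.6,3,0,0,0,6],[-1.45,-0.6,7,0,0,0,6],[-1.45,-0.6,10,0,0,0,6],[-1.45,-0.6,13.2,0,0,0,5],[-1.45,-0.6,13.2,0,0,0,4]]
  ]
}}

```text
clock: 8.98
eef_pos: [440.9, -65.9, 26.2]
tool_rot: [-3.13, 0.001, 1.556]
force: [-0.3, -0.4, -0.3]
width: 40.6
```

Call:
{"op": "carry_out", "data": {
  "series": [
    [[0,0,0,0,0,0,2.5],[0,0,0,0,0,0,1],[0,0,0,0,0,0,0.2],[0,0,0,0,0,0,0.2],[0,0,0,0,0,0,0.2]]
  ]
}}

```text
clock: 9.4
eef_pos: [446.5, -67.0, 32.6]
tool_rot: [3.136, -0.001, 1.553]
force: [1.4, 1.6, 8.9]
width: 7.1
```

```bash
python3 go.py 446.5 -66 30 89; python3 - <<'E'
from h import *
t,s=save2("11",None,(180,150,330,290))
E
```

```text
t 9.4 pos [446.5 -67.   32.6] rot [179.7  -0.   89. ] F [1.4 1.6 8.9] w 7.1
[0.1, -0.01, 0.26] [0.006, -0.001, -0.0]
```

View pics/s11.png

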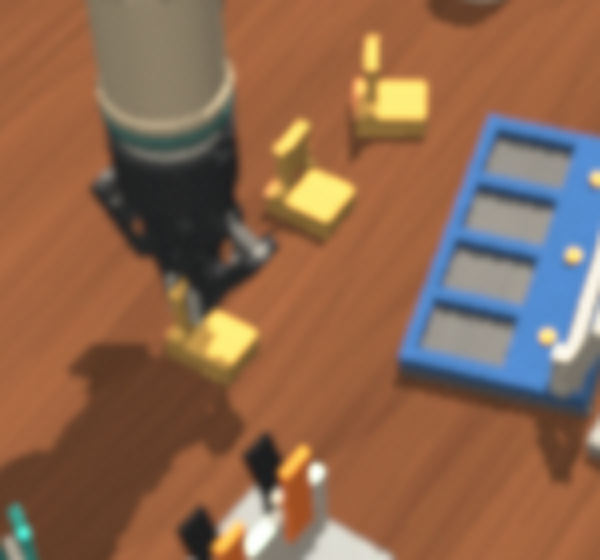

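Call:
{"op": "carry_out", "data": {
  "series": [
    [[0,0,-2,0,0,0,0.2],[0,0,-5,0,0,0,0.2],[0,0,-7,0,0,0,0.2],[0,0,-7,0,0,0,0.2]]
  ]
}}

```text
clock: 9.83
eef_pos: [446.6, -67.8, 104.4]
tool_rot: [3.134, 0.001, 1.552]
force: [1.2, 1.6, -3.6]
width: 7.1
```

```bash
python3 go.py 584.6 16.6 100 105 584.6 16.6 43 105
```

```text
t 9.83 pos [446.6 -67.8 104.4] rot [179.6   0.   88.9] F [ 1.2  1.6 -3.6] w 7.1
[8.69, 13.63, 0.54] [0.007, 0.002, -0.281]
[8.7, 13.59, 6.24] [0.007, 0.002, -0.281]
```

Call:
{"op": "carry_out", "data": {
  "series": [
    [[8.7,13.6,0,0,0,-0.281,0.2],[8.7,13.6,0,0,0,-0.281,0.2],[8.7,13.6,0,0,0,-0.281,0.2],[8.7,13.6,0,0,0,-0.281,0.2],[8.7,13.6,0,0,0,-0.281,0.2]]
  ]
}}

```text
clock: 10.25
eef_pos: [589.4, 23.9, 101.3]
tool_rot: [3.129, -0.004, 1.838]
force: [1.8, 1.4, -2.7]
width: 7.3
```

Call:
{"op": "carry_out", "data": {
  "series": [
    [[0,0,1,0,0,0,0.2],[0,0,2,0,0,0,0.2],[0,0,3,0,0,0,0.2],[0,0,3,0,0,0,0.2],[0,0,3,0,0,0,0.2]]
  ]
}}

```text
clock: 10.67
eef_pos: [580.0, 16.1, 69.4]
tool_rot: [-3.138, -0.0, 1.833]
force: [-0.6, -0.1, -2.6]
width: 7.5
```

```bash
python3 go.py 584.6 16.6 43 105; python3 - <<'E'
from h import *
t,s=save2("12",(190,160,330,260),(230,140,380,270))
E
```

```text
t 10.67 pos [580.   16.1  69.4] rot [-179.8   -0.   105. ] F [-0.6 -0.1 -2.6] w 7.5
[-0.07, 0.47, 2.64] [-0.003, -0.0, 0.0]
```

View pics/s12.png

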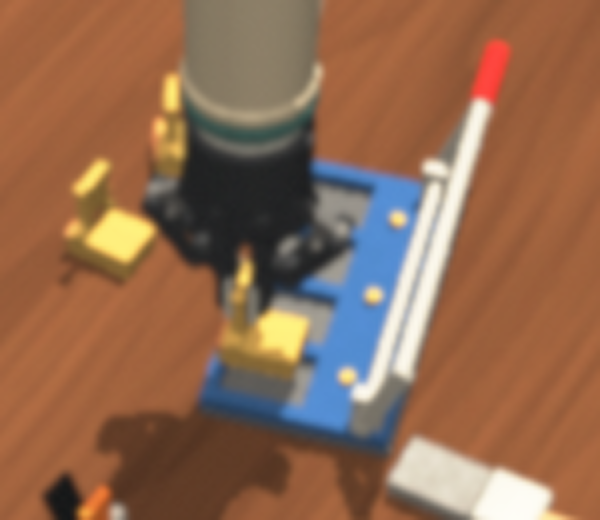

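View pics/t12.png

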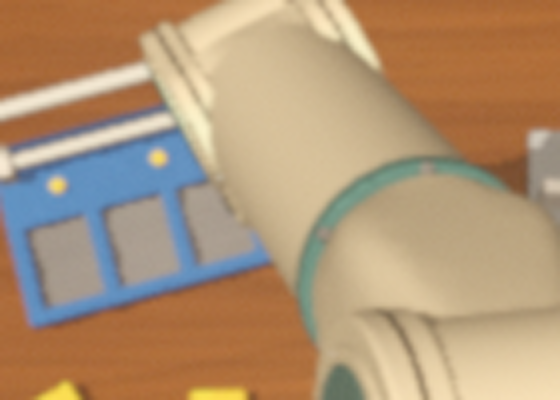

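Call:
{"op": "carry_out", "data": {
  "series": [
    [[0,0.4,0.5,0,0,0,0.2],[0,0.4,0.5,0,0,0,0.2],[0,0.4,0.5,0,0,0,0.2]]
  ]
}}

```text
clock: 11.02
eef_pos: [586.0, 18.3, 65.7]
tool_rot: [3.141, 0.0, 1.834]
force: [-0.1, 0.2, -3.1]
width: 6.9
```

```bash
python3 go.py 584.6 16.6 43 105; cat > inhand.py <<'E'
from h import *
import sys
def inhand(zt,box,yaw=15.0,name="scene"):
    d=get_image(name); ye=mask(d,(18,110,70),(35,255,255))
    C=cloud(d); p=facepts(d,ye,zt+1.5,3.0,box); 
    p=p.copy(); v=onplane; print(name,"foot top rect",rect(p),len(p),"jig ext",ext(p,np.radians(yaw)))
    y=np.radians(yaw); 
if __name__=="__main__":
    a=[float(x) for x in sys.argv[1:]]; inhand(a[0],a[1:5])
E
python3 - <<'E'
from h import *
from inhand import inhand
z=read_state()["eef_pos"][2]-32.6+20
inhand(z,(500,680,-60,80))
y=np.radians(15)
for q in((597.6,18.4),(596.7,21.7)): print("pocket jig",q[0]*np.cos(y)+q[1]*np.sin(y),-q[0]*np.sin(y)+q[1]*np.cos(y))
E
```

```text
t 11.02 pos [586.   18.3  65.7] rot [180.    0.  105.1] F [-0.1  0.2 -3.1] w 6.9
[-0.13, -0.18, 2.27] [0.0, 0.0, 0.001]
scene foot top rect (array([603.2,  18.7]), array([45.6, 39.4]), 15.1) 134 jig ext [[565.3, -156.6], [610.3, -118.5]]
pocket jig 581.9995442202336 -136.89722614954755
pocket jig 581.9843138254118 -133.47673378220134
```

Call:
{"op": "carry_out", "data": {
  "series": [
    [[0,-0.2,0.4,0,0,0,0.2],[0,-0.2,0.8,0,0,0,0.2],[0,-0.2,1.2,0,0,0,0.2],[0,-0.2,1.5,0,0,0,0.2],[0,-0.2,1.5,0,0,0,0.2]]
  ]
}}

```text
clock: 11.48
eef_pos: [583.1, 17.7, 49.8]
tool_rot: [-3.14, -0.0, 1.834]
force: [-0.6, 0.2, -2.9]
width: 7.3
```

Call:
{"op": "carry_out", "data": {
  "series": [
    [[0,0,0.2,0,0,0,0.2],[0,0,0.4,0,0,0,0.2],[0,0,0.6,0,0,0,0.2],[0,0,0.6,0,0,0,0.2]]
  ]
}}

```text
clock: 11.82
eef_pos: [583.5, 17.8, 44.3]
tool_rot: [-3.141, -0.0, 1.834]
force: [-0.4, 0.5, -2.3]
width: 7.6
```

Call:
{"op": "carry_out", "data": {
  "series": [
    [[0,0,0.15,0,0,0,0.2],[0,0,0.2,0,0,0,0.2],[0,0,0.2,0,0,0,1.5],[0,0,0.2,0,0,0,2.5],[0,0,0.2,0,0,0,3]]
  ]
}}

```text
clock: 12.23
eef_pos: [584.2, 17.9, 43.1]
tool_rot: [3.14, 0.0, 1.834]
force: [-0.0, 0.3, -0.1]
width: 29.8
```

Call:
{"op": "carry_out", "data": {
  "series": [
    [[0,0,-1,0,0,0,3.5],[0,0,-4,0,0,0,4],[0,0,-8,0,0,0,5],[0,0,-11,0,0,0,6],[0,0,-11,0,0,0,6]]
  ]
}}

```text
clock: 12.65
eef_pos: [588.0, 18.8, 159.9]
tool_rot: [3.13, 0.002, 1.834]
force: [0.6, 0.6, 0.2]
width: 60.0
```

```bash
python3 go.py 433 67.5 150 89; python3 - <<'E'
from h import *
t,s=save2("13",(190,160,330,260),(230,140,380,270))
E
```

```text
t 12.65 pos [588.   18.8 159.9] rot [1.793e+02 1.000e-01 1.051e+02] F [0.6 0.6 0.2] w 60.0
[8.74, -13.72, 0.81] [0.012, 0.0, 0.28]
```

View pics/s13.png

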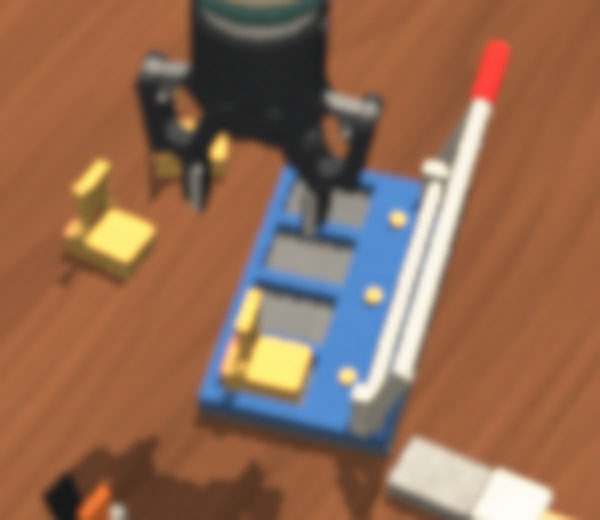

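Call:
{"op": "carry_out", "data": {
  "series": [
    [[8.7,-13.7,0,0,0,0.275,6],[8.7,-13.7,0,0,0,0.275,6],[8.7,-13.7,0,0,0,0.275,6],[8.7,-13.7,0,0,0,0.275,6],[8.7,-13.7,0,0,0,0.275,6]]
  ]
}}

```text
clock: 13.17
eef_pos: [418.6, 66.7, 151.6]
tool_rot: [-3.13, 0.003, 1.565]
force: [-0.8, 0.3, -0.2]
width: 60.1
```

Call:
{"op": "carry_out", "data": {
  "series": [
    [[0,0,2,0,0,0,6],[0,0,4,0,0,0,6],[0,0,4,0,0,0,6]]
  ]
}}

```text
clock: 13.42
eef_pos: [426.4, 65.5, 110.1]
tool_rot: [-3.135, 0.002, 1.559]
force: [-0.4, 0.5, 0.1]
width: 60.0
```

```bash
python3 go.py 433 67.5 31 89.2; python3 - <<'E'
from h import *
for n in("top","scene"):
    d=get_image(n); ye=mask(d,(18,110,70),(35,255,255))
    for cx,cy in((435,162),(433,67)):
        box=(cx-35,cx+35,cy-35,cy+35)
        e=facepts(d,ye,65,5,box)
        if len(e)>5: print(n,"ear",e.mean(0).round(1),len(e))
E
```

```text
t 13.42 pos [426.4  65.5 110.1] rot [-1.796e+02  1.000e-01  8.940e+01] F [-0.4  0.5  0.1] w 60.0
[0.22, 0.7, 7.91] [-0.006, 0.002, 0.003]Traceback (most recent call last):
  File "<stdin>", line 6, in <module>
  File "h.py", line 42, in facepts
    v,u=np.nonzero(mm); return onplane(d,np.c_[u,v],z)
                               ~~~~~~~^^^^^^^^^^^^^^^^
  File "h.py", line 9, in onplane
    r=rays(d,px)@d["T"][:3,:3].T; o=d["T"][:3,3]
      ~~~~^^^^^^
  File "h.py", line 6, in rays
    n=cv2.undistortPoints(px,d["mtx"],d["dist"]).reshape(-1,2)
      ~~~~~~~~~~~~~~~~~~~^^^^^^^^^^^^^^^^^^^^^^^
cv2.error: OpenCV(4.12.0) /io/opencv/modules/calib3d/src/undistort.dispatch.cpp:347: error: (-215:Assertion failed) CV_IS_MAT(_src) && CV_IS_MAT(_dst) && (_src->rows == 1 || _src->cols == 1) && (_dst->rows == 1 || _dst->cols == 1) && _src->cols + _src->rows - 1 == _dst->rows + _dst->cols - 1 && (CV_MAT_TYPE(_src->type) == CV_32FC2 || CV_MAT_TYPE(_src->type) == CV_64FC2) && (CV_MAT_TYPE(_dst->type) == CV_32FC2 || CV_MAT_TYPE(_dst->type) == CV_64FC2) in function 'cvUndistortPointsInternal'
```

Call:
{"op": "carry_out", "data": {
  "series": [
    [[0.2,0.4,1,0,0,0,6],[0.2,0.4,3,0,0,0,6],[0.2,0.4,5,0,0,0,6],[0.2,0.4,7,0,0,0,5],[0.2,0.4,7.8,0,0,0,4]]
  ]
}}

```text
clock: 13.88
eef_pos: [432.9, 68.2, 33.0]
tool_rot: [-3.14, 0.001, 1.559]
force: [0.4, -1.5, 0.8]
width: 40.8
```

```bash
python3 go.py 433 67.5 32 89.2; python3 - <<'E'
from h import *
t,s=save2("14",None,(200,120,350,250))
E
```

```text
t 13.88 pos [432.9  68.2  33. ] rot [-179.9    0.    89.3] F [ 0.4 -1.5  0.8] w 40.8
[-0.07, 0.01, 0.1] [-0.001, 0.001, 0.002]
```

View pics/s14.png

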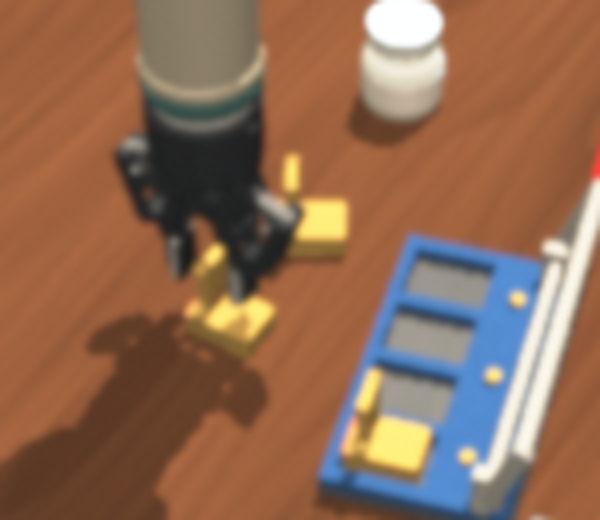

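Call:
{"op": "carry_out", "data": {
  "series": [
    [[0,0,0,0,0,0,2],[0,0,0,0,0,0,0.8],[0,0,0,0,0,0,0.2],[0,0,0,0,0,0,0.2],[0,0,0,0,0,0,0.2]]
  ]
}}

```text
clock: 14.4
eef_pos: [433.9, 68.2, 35.6]
tool_rot: [3.139, -0.0, 1.559]
force: [-0.3, 1.3, 7.0]
width: 6.6
```

Call:
{"op": "carry_out", "data": {
  "series": [
    [[0,0,-2,0,0,0,0.2],[0,0,-5,0,0,0,0.2],[0,0,-7,0,0,0,0.2],[0,0,-7,0,0,0,0.2]]
  ]
}}

```text
clock: 14.73
eef_pos: [434.6, 68.5, 107.7]
tool_rot: [3.136, -0.001, 1.558]
force: [0.5, 0.4, -1.9]
width: 7.2
```

```bash
python3 go.py 569.8 69 100 105
```

```text
t 14.73 pos [434.6  68.5 107.7] rot [ 1.797e+02 -1.000e-01  8.930e+01] F [ 0.5  0.4 -1.9] w 7.2
[0.22, 13.51, 0.84] [0.006, -0.001, -0.274]
```

Call:
{"op": "carry_out", "data": {
  "series": [
    [[0.2,13.5,0,0,0,-0.274,0.2],[0.2,13.5,0,0,0,-0.274,0.2],[0.2,13.5,0,0,0,-0.274,0.2],[0.2,13.5,0,0,0,-0.274,0.2],[0.2,13.5,0,0,0,-0.274,0.2]]
  ]
}}

```text
clock: 15.15
eef_pos: [571.2, 67.9, 103.5]
tool_rot: [3.139, -0.001, 1.83]
force: [-1.4, -0.3, -2.7]
width: 6.9
```

Call:
{"op": "carry_out", "data": {
  "series": [
    [[0,0,1,0,0,0,0.2],[0,0,2,0,0,0,0.2],[0,0,3,0,0,0,0.2],[0,0,3.3,0,0,0,0.2],[0,0,3.3,0,0,0,0.2]]
  ]
}}

```text
clock: 15.57
eef_pos: [566.0, 68.4, 70.1]
tool_rot: [-3.138, -0.0, 1.834]
force: [0.4, 1.0, -2.8]
width: 7.3
```

```bash
python3 go.py 569.8 69 45.5 105; python3 - <<'E'
from h import *
from inhand import inhand
z=read_state()["eef_pos"][2]-35.6+20
inhand(z-1.5,(500,680,0,130)); inhand(28.5,(500,680,-60,60))
t,s=save2("15",(190,160,330,260),(230,140,380,270))
E
```

```text
t 15.57 pos [566.   68.4  70.1] rot [-179.8   -0.   105.1] F [ 0.4  1.  -2.8] w 7.3
[-0.04, 0.4, 2.46] [-0.004, -0.0, 0.001]
scene foot top rect (array([582.4,  52.4]), array([85.1, 44.8]), 72.4) 134 jig ext [[558.8, -143.5], [603.6, -63.5]]
scene foot top rect (array([600. ,  19.9]), array([45.6, 39.3]), 18.1) 129 jig ext [[562.6, -156.1], [606.9, -117.3]]
```

View pics/s15.png

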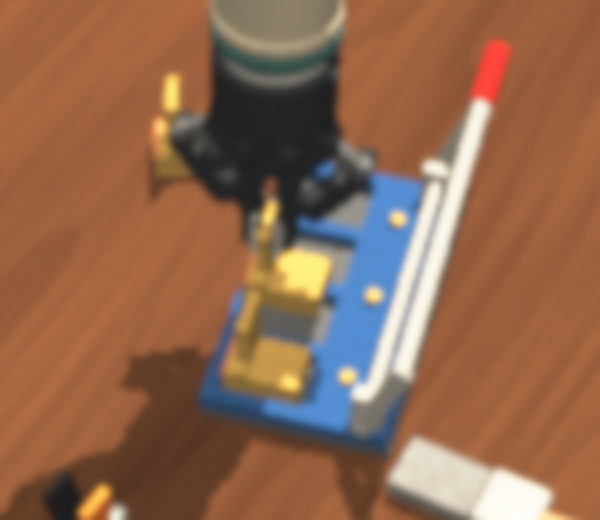

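Call:
{"op": "carry_out", "data": {
  "series": [
    [[-0.1,0.35,0.5,0,0,0,0.2],[-0.1,0.35,1,0,0,0,0.2],[-0.1,0.35,1.5,0,0,0,0.2],[-0.1,0.35,2.0,0,0,0,0.2],[-0.1,0.35,2.3,0,0,0,0.2]]
  ]
}}

```text
clock: 16.18
eef_pos: [571.0, 68.3, 47.7]
tool_rot: [-3.14, -0.0, 1.833]
force: [0.8, -0.0, -2.0]
width: 7.2
```

Call:
{"op": "carry_out", "data": {
  "series": [
    [[0,0,0.1,0,0,0,0.2],[0,0,0.2,0,0,0,0.2],[0,0,0.2,0,0,0,0.2]]
  ]
}}

```text
clock: 16.43
eef_pos: [571.4, 68.5, 46.5]
tool_rot: [-3.141, -0.0, 1.833]
force: [0.3, 0.1, -2.5]
width: 6.6
```

Seated height nearly reached; lower, release and lift.

Call:
{"op": "carry_out", "data": {
  "series": [
    [[0,-0.1,0.1,0,0,0,0.2],[0,-0.1,0.2,0,0,0,0.2],[0,-0.1,0.2,0,0,0,1.5],[0,-0.1,0.2,0,0,0,2.5],[0,-0.1,0.2,0,0,0,3]]
  ]
}}

```text
clock: 16.85
eef_pos: [570.9, 68.2, 45.0]
tool_rot: [3.141, 0.0, 1.833]
force: [-0.2, 0.6, -0.7]
width: 30.0
```

Call:
{"op": "carry_out", "data": {
  "series": [
    [[0,0,-1,0,0,0,3.5],[0,0,-4,0,0,0,4],[0,0,-8,0,0,0,5],[0,0,-11,0,0,0,6],[0,0,-11,0,0,0,6]]
  ]
}}

```text
clock: 17.27
eef_pos: [574.5, 69.7, 161.5]
tool_rot: [3.13, 0.001, 1.833]
force: [0.4, 1.6, 0.6]
width: 59.7
```

```bash
python3 go.py 435.5 161.5 150 121.7; python3 - <<'E'
from h import *
t,s=save2("16",(130,160,330,300),(230,140,380,270))
for n,d in(("top",t),("scene",s)):
    ye=mask(d,(18,110,70),(35,255,255))
    for cx,cy in((435,162),(433,67),(447,-67)):
        box=(cx-55,cx+55,cy-45,cy+45)
        try:
            p=facepts(d,ye,20,4.5,box); e=facepts(d,ye,65,5,box); print(n,"br foot",rect(p),"ear",e.mean(0).round(1),rect(e),len(e))
        except Exception: pass
E
```

```text
t 17.27 pos [574.5  69.7 161.5] rot [179.3   0.  105. ] F [0.4 1.6 0.6] w 59.7
[12.46, -11.06, 1.01] [0.011, 0.002, -0.291]
top br foot (array([445.5, 167.8]), array([49.8, 37.1]), 31.7) ear [434.4 161.3  65. ] (array([434.3, 161.3]), array([ 8.6, 32. ]), 31.5) 45
scene br foot (array([449.7, 168.8]), array([47.9, 39. ]), 31.4) ear [437.9 160.4  65. ] (array([437.1, 161.4]), array([ 5.5, 35. ]), 32.1) 26
```

View pics/s16.png

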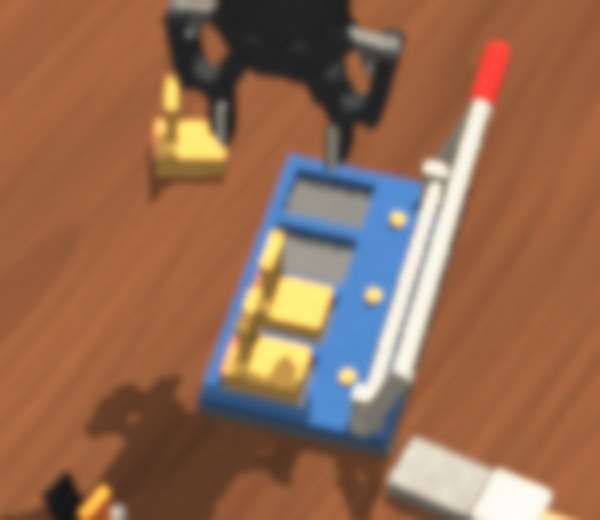

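View pics/t16.png

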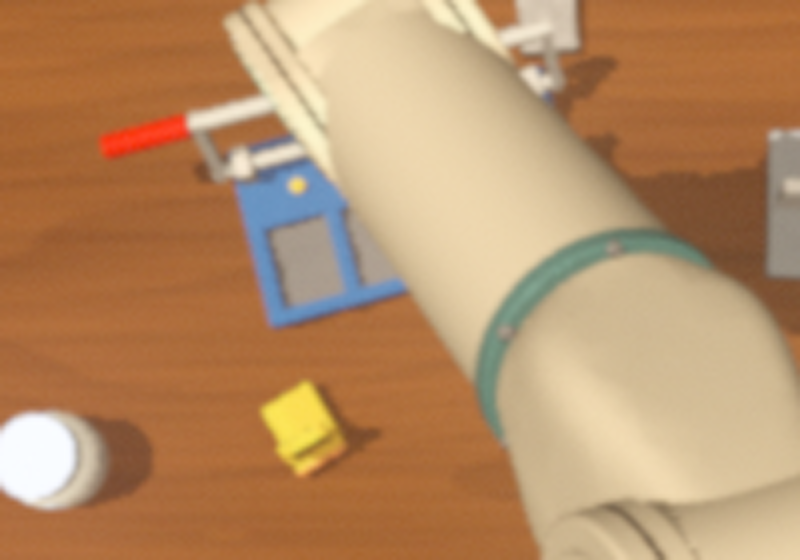

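Call:
{"op": "carry_out", "data": {
  "series": [
    [[12.5,-11,0,0,0,-0.29,6],[12.5,-11,0,0,0,-0.29,6],[12.5,-11,0,0,0,-0.29,6],[12.5,-11,0,0,0,-0.29,6],[12.5,-11,2,0,0,-0.29,6]]
  ]
}}

```text
clock: 17.78
eef_pos: [425.9, 165.2, 136.3]
tool_rot: [3.141, -0.003, 2.133]
force: [0.2, -0.0, 0.8]
width: 60.0
```

Call:
{"op": "carry_out", "data": {
  "series": [
    [[0,0,2,0,0,0,6],[0,0,3,0,0,0,6],[0,0,3,0,0,0,6],[0,0,3,0,0,0,6]]
  ]
}}

```text
clock: 18.12
eef_pos: [431.5, 160.0, 104.1]
tool_rot: [-3.139, -0.0, 2.122]
force: [0.8, -0.1, -0.1]
width: 60.1
```

```bash
python3 go.py 435.8 161.2 32 121.5; python3 - <<'E'
from h import *
t,s=save2("17",None,(220,120,370,250))
E
```

```text
t 18.12 pos [431.5 160.  104.1] rot [-179.9   -0.   121.6] F [ 0.8 -0.1 -0.1] w 60.1
[-0.13, 0.44, 7.2] [-0.002, -0.0, 0.002]
```

View pics/s17.png

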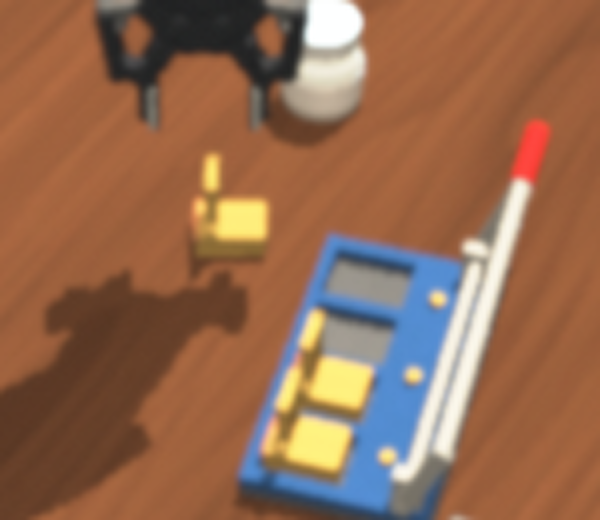

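Call:
{"op": "carry_out", "data": {
  "series": [
    [[-0.1,0.3,1,0,0,0,6],[-0.1,0.3,3,0,0,0,6],[-0.1,0.3,5,0,0,0,6],[-0.1,0.3,6.5,0,0,0,5],[-0.1,0.3,7.1,0,0,0,4]]
  ]
}}

```text
clock: 18.63
eef_pos: [434.7, 160.7, 32.0]
tool_rot: [-3.14, -0.0, 2.122]
force: [0.5, -0.4, 0.4]
width: 40.5
```

Call:
{"op": "carry_out", "data": {
  "series": [
    [[0,0,0,0,0,0,2],[0,0,0,0,0,0,0.8],[0,0,0,0,0,0,0.2],[0,0,0,0,0,0,0.2],[0,0,0,0,0,0,0.2]]
  ]
}}

```text
clock: 19.05
eef_pos: [435.5, 161.2, 34.3]
tool_rot: [3.14, 0.0, 2.122]
force: [-0.1, 0.6, 0.7]
width: 7.0
```

Call:
{"op": "carry_out", "data": {
  "series": [
    [[0,0,-2,0,0,0,0.2],[0,0,-5,0,0,0,0.2],[0,0,-7,0,0,0,0.2],[0,0,-7,0,0,0,0.2]]
  ]
}}

```text
clock: 19.38
eef_pos: [437.0, 162.1, 107.0]
tool_rot: [3.135, 0.001, 2.122]
force: [1.3, 0.6, -2.9]
width: 7.2
```

```bash
python3 go.py 556.8 118.8 100 105;python3 - <<'E'
from h import *
t,s=save2("18",None,(220,120,370,250))
E
```

```text
t 19.38 pos [437.  162.1 107. ] rot [179.6   0.  121.6] F [ 1.3  0.6 -2.9] w 7.2
[-9.96, 7.93, 0.76] [0.007, -0.0, 0.29]
```

View pics/s18.png

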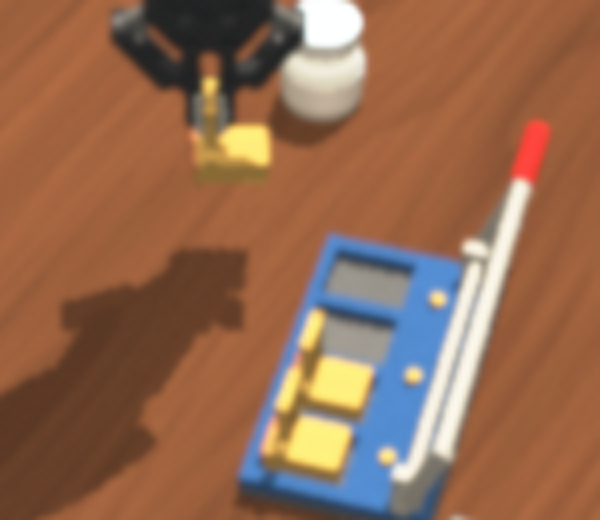

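Call:
{"op": "carry_out", "data": {
  "series": [
    [[-9.9,7.9,0,0,0,0.29,0.2],[-9.9,7.9,0,0,0,0.29,0.2],[-9.9,7.9,0,0,0,0.29,0.2],[-9.9,7.9,0,0,0,0.29,0.2],[-9.9,7.9,0,0,0,0.29,0.2]]
  ]
}}

```text
clock: 19.9
eef_pos: [555.8, 115.8, 101.8]
tool_rot: [-3.141, 0.001, 1.828]
force: [0.1, 0.3, -3.4]
width: 7.1
```

Call:
{"op": "carry_out", "data": {
  "series": [
    [[0,0,1,0,0,0,0.2],[0,0,2,0,0,0,0.2],[0,0,3,0,0,0,0.2],[0,0,3.3,0,0,0,0.2],[0,0,3.3,0,0,0,0.2]]
  ]
}}

```text
clock: 20.32
eef_pos: [552.4, 118.4, 69.0]
tool_rot: [-3.138, 0.0, 1.834]
force: [0.2, -0.0, -2.0]
width: 7.3
```

```bash
python3 go.py 556.8 118.5 44.3 105; python3 - <<'E'
from h import *
t,s=save2("19",None,(230,140,380,270))
E
```

```text
t 20.32 pos [552.4 118.4  69. ] rot [-179.8    0.   105.1] F [ 0.2 -0.  -2. ] w 7.3
[-0.1, 0.44, 2.47] [-0.004, 0.0, 0.002]
```

View pics/s19.png

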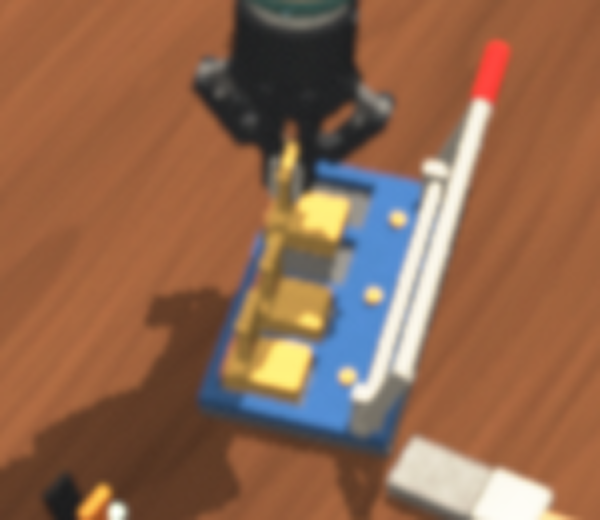

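Call:
{"op": "carry_out", "data": {
  "series": [
    [[-0.1,0.3,0.5,0,0,0,0.2],[-0.1,0.3,1,0,0,0,0.2],[-0.1,0.3,1.5,0,0,0,0.2],[-0.1,0.3,2.0,0,0,0,0.2],[-0.1,0.3,2.3,0,0,0,0.2]]
  ]
}}

```text
clock: 20.83
eef_pos: [557.0, 117.9, 46.9]
tool_rot: [-3.141, 0.0, 1.833]
force: [-0.3, -0.5, -2.4]
width: 6.9
```

Call:
{"op": "carry_out", "data": {
  "series": [
    [[0,0,0.1,0,0,0,0.2],[0,0,0.2,0,0,0,0.2],[0,0,0.3,0,0,0,0.2],[0,0,0.3,0,0,0,0.2]]
  ]
}}

```text
clock: 21.17
eef_pos: [557.3, 118.1, 44.7]
tool_rot: [3.142, -0.0, 1.833]
force: [-1.4, -0.4, -3.4]
width: 6.9
```

Call:
{"op": "carry_out", "data": {
  "series": [
    [[0,0,0.1,0,0,0,0.2],[0,0,0.1,0,0,0,0.2],[0,0,0.1,0,0,0,1.5],[0,0,0.1,0,0,0,2.5],[0,0,0.1,0,0,0,3]]
  ]
}}

```text
clock: 21.58
eef_pos: [557.7, 118.2, 43.9]
tool_rot: [3.141, -0.0, 1.833]
force: [0.4, -0.5, 0.6]
width: 30.1
```

Call:
{"op": "carry_out", "data": {
  "series": [
    [[0,0,-1,0,0,0,3],[0,0,-4,0,0,0,4],[0,0,-8,0,0,0,5],[4,2,-11,0,0,0,6],[8,5,-11,0,0,0,6]]
  ]
}}

```text
clock: 22.0
eef_pos: [580.7, 188.8, 157.0]
tool_rot: [3.136, 0.002, 1.827]
force: [1.3, 0.3, 1.0]
width: 60.1
```

Call:
{"op": "carry_out", "data": {
  "series": [
    [[6,4,0,0,0,0,6],[6,4,0,0,0,0,6],[6,4,0,0,0,0,6]]
  ]
}}

```text
clock: 22.25
eef_pos: [601.8, 268.9, 153.5]
tool_rot: [3.136, -0.008, 1.84]
force: [-0.1, 0.7, -0.4]
width: 60.2
```

```bash
python3 go.py 628 265 120 105; python3 - <<'E'
from h import *
t,s=save2("20",(150,150,300,260),(230,110,380,250))
for n,d in(("top",t),("scene",s)):
    ye=mask(d,(18,110,60),(35,255,255)); y=np.radians(15)
    for j,(cx,cy) in enumerate(((583.5,17.8),(570,68),(557,118.2))):
        hx,hy=cx+19*np.cos(y),cy+19*np.sin(y); 
        C=cloud(d); J=np.stack([(C[...,0]-cx)*np.cos(y)+(C[...,1]-cy)*np.sin(y),-(C[...,0]-cx)*np.sin(y)+(C[...,1]-cy)*np.cos(y)],-1)
        m=ye&(J[...,0]>-25)&(J[...,0]<55)&(abs(J[...,1])<24)
        try:
            e=facepts(d,m,75,4,(400,700,-100,250)); f=facepts(d,m,30,3.5,(400,700,-100,250)); print(n,j+1,"foot",rect(f),"z",np.nanmedian(C[m&(abs(C[...,2]-30)<5)][:,2]).round(1),"ear",e.mean(0).round(1),len(e))
        except Exception as ex: print(n,j+1,"-")
E
```

```text
t 22.25 pos [601.8 268.9 153.5] rot [179.7  -0.5 105.4] F [-0.1  0.7 -0.4] w 60.2
[-1.1, 2.4, 3.35] [0.005, -0.008, 0.008]
top 1 foot (array([595.3,  19.2]), array([46.8, 35. ]), 15.4) z 29.5 ear [581.7  16.3  75. ] 35
top 2 foot (array([582.1,  69.6]), array([46. , 34.9]), 15.5) z 29.3 ear [568.1  67.   75. ] 38
top 3 foot (array([579.4, 123.2]), array([26.3, 33.9]), 9.7) z 29.5 ear [555.6 119.6  75. ] 29
scene 1 foot (array([600.5,  18.9]), array([46.8, 40. ]), 13.6) z 30.5 ear [586.9  15.8  75. ] 29
scene 2 foot (array([590.6,  71. ]), array([38., 40.]), 14.8) z 31.2 ear [574.1  67.4  75. ] 20
scene 3 foot (array([578.2, 120.9]), array([38.5, 41.5]), 12.8) z 30.6 ear [560.5 117.6  75. ] 18
```

View pics/s20.png

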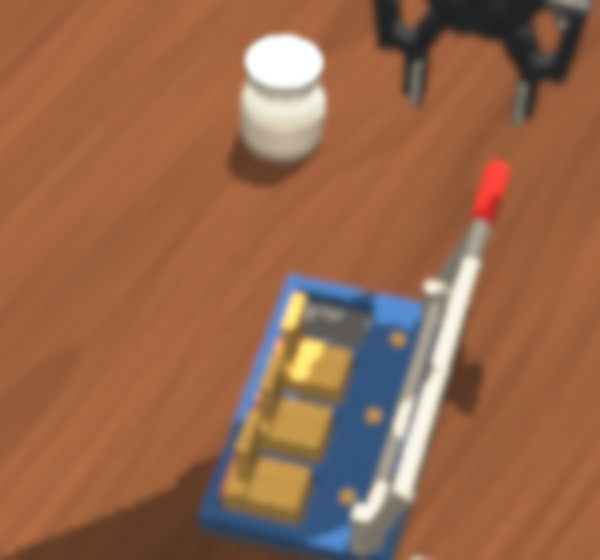

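View pics/t20.png

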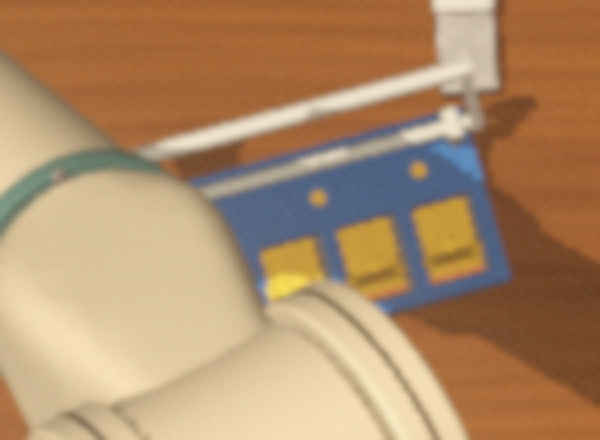

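```bash
python3 go.py 627 261.5 120 105 627 261.5 75 105
```

```text
t 22.35 pos [601.1 260.9 152. ] rot [180.   -0.  105.2] F [ 0.  -0.9 -0.5] w 60.1
[-0.62, 2.52, 3.2] [0.0, -0.001, 0.003]
[-0.62, 2.52, 7.7] [0.0, -0.001, 0.003]
```

Call:
{"op": "carry_out", "data": {
  "series": [
    [[-0.6,2.5,1,0,0,0,6],[-0.6,2.5,1.5,0,0,0,6],[-0.6,2.5,3,0,0,0,6],[-0.6,2.5,5,0,0,0,6],[-0.6,2.5,7,0,0,0,5]]
  ]
}}

```text
clock: 22.77
eef_pos: [627.7, 257.4, 81.4]
tool_rot: [3.141, 0.001, 1.83]
force: [-0.4, -0.0, -1.2]
width: 50.7
```

```bash
python3 go.py 627 261.5 75 105; python3 - <<'E'
from h import *
t,s=save2("21",None,(230,90,380,250))
E
```

```text
t 22.77 pos [627.7 257.4  81.4] rot [1.800e+02 1.000e-01 1.049e+02] F [-0.4 -0.  -1.2] w 50.7
[0.41, 0.04, 0.64] [0.0, 0.001, -0.002]
```

View pics/s21.png

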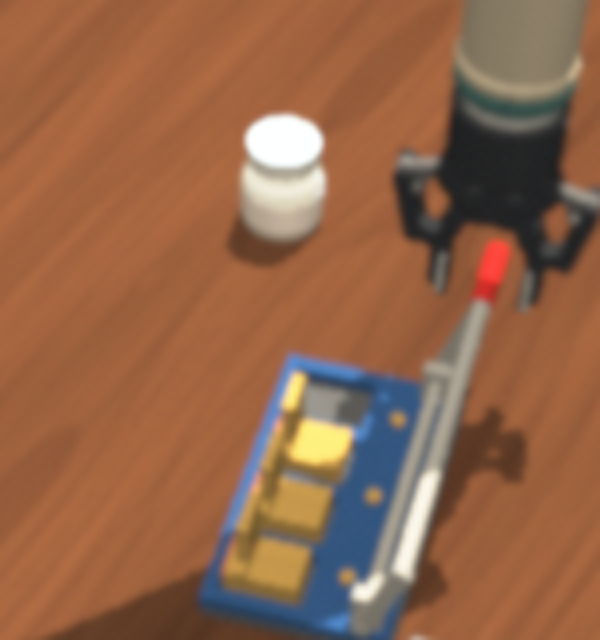

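Call:
{"op": "carry_out", "data": {
  "series": [
    [[0.3,0,0,0,0,0,3],[0.3,-1,0,0,0,0,3],[0.3,-2,0,0,0,0,3],[0.3,-3,0,0,0,0,3],[0.3,-4,0,0,0,0,3]]
  ]
}}

```text
clock: 23.28
eef_pos: [591.9, 253.9, 85.5]
tool_rot: [3.131, -0.002, 1.832]
force: [4.4, 1.3, 4.0]
width: 30.3
```

Call:
{"op": "carry_out", "data": {
  "series": [
    [[0,-1,0.2,0,0,0,3],[0,-2,0.5,0,0,0,3],[0,-3,1.2,0,0,0,3],[0,-3.8,2,0,0,0,3],[0,-4.3,2.8,0,0,0,3]]
  ]
}}

```text
clock: 23.7
eef_pos: [548.7, 242.3, 56.3]
tool_rot: [3.135, -0.001, 1.832]
force: [2.9, 1.4, 2.0]
width: 30.1
```

```bash
python3 go.py 627 261.5 75 105; python3 - <<'E'
from h import *
t,s=save2("22",None,(230,90,380,250))
E
```

```text
t 23.7 pos [548.7 242.3  56.3] rot [ 1.796e+02 -1.000e-01  1.050e+02] F [2.9 1.4 2. ] w 30.1
[-0.17, 8.07, -1.82] [0.007, -0.001, -0.0]
```

View pics/s22.png

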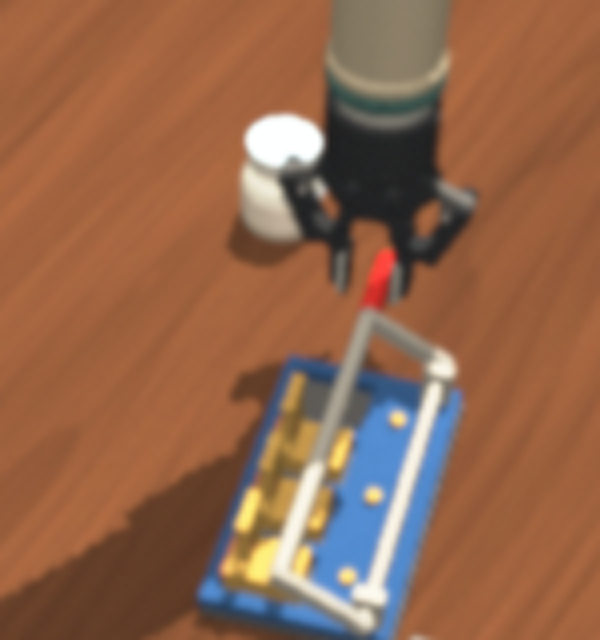

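Call:
{"op": "carry_out", "data": {
  "series": [
    [[0,0.1,-2,0,0,0,3],[0,0.3,-4.5,0,0,0,3],[0,0.5,-4.5,0,0,0,1],[0,0.5,-4.5,0,0,0,0],[0,0.5,-4.5,0,0,0,0]]
  ]
}}

```text
clock: 24.22
eef_pos: [550.8, 241.9, 98.5]
tool_rot: [-3.14, 0.001, 1.832]
force: [-0.1, 0.4, -0.3]
width: 0.2
```

Call:
{"op": "carry_out", "data": {
  "series": [
    [[0,0,1,0,0,0,0],[0,0,2,0,0,0,0],[0,-0.2,3.2,0,0,0,0],[0,-0.5,4.4,0,0,0,0],[0,-0.7,5.4,0,0,0,0]]
  ]
}}

```text
clock: 24.63
eef_pos: [542.9, 240.1, 43.0]
tool_rot: [-3.139, 0.001, 1.833]
force: [-6.5, -5.9, 72.7]
width: -0.4
```

```bash
python3 go.py 547.5 241 44 105; python3 - <<'E'
from h import *
t,s=save2("23",None,(230,90,380,250))
E
```

```text
t 24.63 pos [542.9 240.1  43. ] rot [-1.798e+02  1.000e-01  1.050e+02] F [-6.5 -5.9 72.7] w -0.4
[-0.03, 0.47, -0.1] [-0.003, 0.001, 0.001]
```

View pics/s23.png

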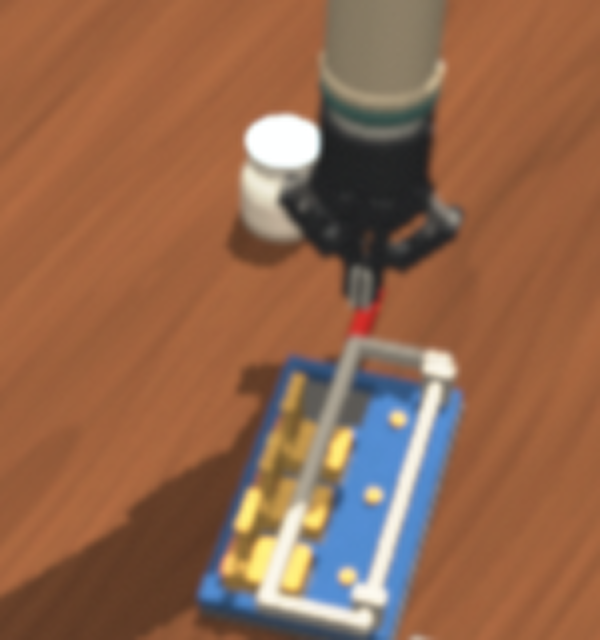

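Call:
{"op": "carry_out", "data": {
  "series": [
    [[0,0,-2,0,0,0,0],[0,0,-6,0,0,0,2],[0,0,-10,0,0,0,5],[0,0,-12,0,0,0,6],[0,0,-12,0,0,0,6]]
  ]
}}

```text
clock: 25.15
eef_pos: [546.9, 242.5, 168.2]
tool_rot: [3.134, -0.002, 1.833]
force: [-0.2, 0.9, 0.5]
width: 48.5
```

```bash
python3 go.py 595 -178 230 88; python3 - <<'E'
from h import *
t,s=save2("24",(150,150,300,260),(230,90,380,250))
d=s
m=(mask(d,(0,170,60),(7,255,255))|mask(d,(174,170,60),(180,255,255)))
C=cloud(d); m&=(C[...,0]>450)&(C[...,0]<750)&(C[...,1]>150)&(C[...,1]<320); q=C[m]; print(m.sum(), np.nanmean(q,0), np.nanpercentile(q[:,2],[5,50,95]))
E
```

```text
t 25.15 pos [546.9 242.5 168.2] rot [ 1.796e+02 -1.000e-01  1.050e+02] F [-0.2  0.9  0.5] w 48.5
[-41.85, -6.19, -6.3] [0.007, -0.003, 0.297]
96 [544.43047242 251.73471405  34.31061791] [ 0.8348944  44.25181025 48.73223529]
```

View pics/s24.png

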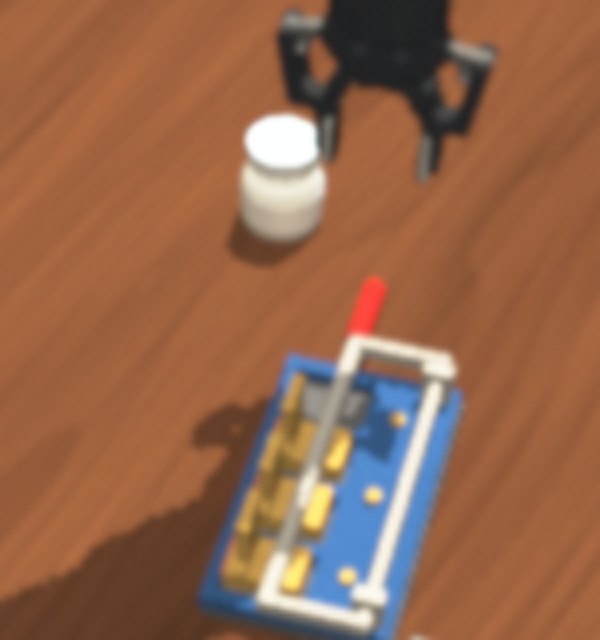

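```bash
python3 - <<'E'
from h import *
t,s=save2("25",(310,180,430,240),(170,220,290,350))
for n,d in(("top",t),("scene",s)):
    C=cloud(d); 
    for col,lo,hi in(("or",(3,150,90),(22,255,255)),("bk",(0,0,0),(180,255,45))):
        m=mask(d,lo,hi)&(C[...,0]>540)&(C[...,0]<660)&(C[...,1]<-130)&(C[...,1]>-400)&(C[...,2]>60)
        k,l,st,c=cv2.connectedComponentsWithStats(m.astype(np.uint8))
        for i in range(1,k):
            if st[i,4]>8:
                q=C[l==i]; zt=np.nanpercentile(q[:,2],95)
                v,u=np.nonzero((l==i)&(C[...,2]>zt-6)); p=onplane(d,np.c_[u,v],119)
                print(n,col,st[i,4],"zt",zt.round(1),rect(p),p.mean(0).round(1), "px",c[i].round(1))
    p=facepts(d,mask(d,(0,0,100),(180,70,255)),72,2.5,(540,640,-400,-110)); x,y=p[:,0],p[:,1]
    f=np.polyfit(y,x,1); print(n,"rail x=",f, "at -260:",np.polyval(f,-260),"y",y.min(),y.max(),"xw",np.percentile(x-np.polyval(f,y),[3,97]))
E
```

```text
top or 24 zt 120.5 (array([ 597.1, -176.2]), array([19.9,  2.5]), 89.2) [ 597.3 -175.8  119. ] px [338.9 201.2]
top or 24 zt 122.7 (array([ 593.7, -234.3]), array([17.4,  2.5]), 89.2) [ 593.8 -234.9  119. ] px [362.4 202.1]
top or 26 zt 122.1 (array([ 590.4, -292.3]), array([19.9,  2.5]), 89.2) [ 590.4 -292.6  119. ] px [385.8 203. ]
top or 32 zt 120.4 (array([ 588.4, -346.6]), array([20.,  5.]), 89.2) [ 587.6 -348.1  119. ] px [407.8 203.9]
top rail x= [5.69709845e-02 6.00607758e+02] at -260: 585.7953017538349 y -373.7480101940861 -145.46340561753723 xw [-3.27654551  3.5851722 ]
scene or 119 zt 121.4 (array([ 601.9, -176.1]), array([19.7,  8.6]), 83.0) [ 600.8 -176.8  119. ] px [253.4 272.4]
scene or 116 zt 121.0 (array([ 598.5, -237.4]), array([19.4,  6.7]), 82.9) [ 597.8 -238.8  119. ] px [237.1 291.4]
scene or 130 zt 121.7 (array([ 593.8, -294.9]), array([19. ,  8.2]), 82.7) [ 594.3 -294.9  119. ] px [220.6 310.4]
scene or 136 zt 121.4 (array([ 592.5, -349.5]), array([19.7,  6.4]), 82.6) [ 592.3 -350.   119. ] px [204.4 329.2]
scene bk 49 zt 114.8 (array([ 580.5, -179.1]), array([ 6.7, 16.9]), 1.4) [ 580.4 -178.9  119. ] px [245.6 265.1]
scene bk 47 zt 114.8 (array([ 578. , -238.4]), array([13.6,  6.8]), 83.4) [ 577.2 -238.6  119. ] px [229.2 283.6]
scene bk 49 zt 115.3 (array([ 574.5, -296.9]), array([14.6,  6.6]), 83.3) [ 574.  -297.2  119. ] px [212.2 302.5]
scene bk 55 zt 113.9 (array([ 572.2, -350.5]), array([16.9,  8.1]), 83.3) [ 571.6 -350.9  119. ] px [195.7 321.1]
scene rail x= [5.01053299e-02 6.01784049e+02] at -260: 588.756663397645 y -375.4896768467787 -145.49792039733757 xw [-5.69547745  5.61582802]
```

View pics/t25.png

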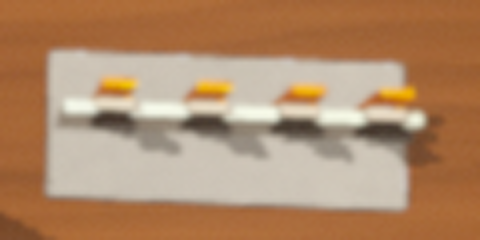

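View pics/s25.png

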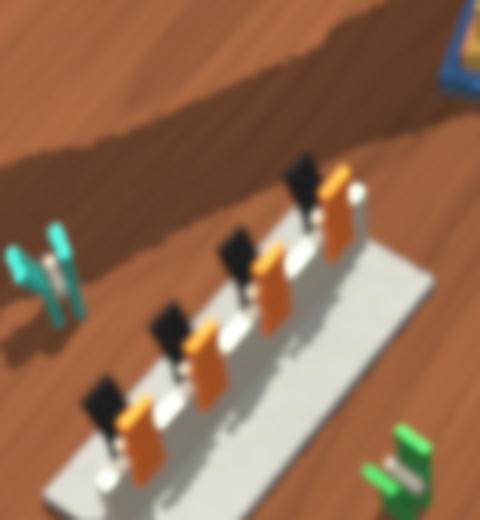

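```bash
python3 go.py 591.5 -177 190 87
```

```text
t 25.35 pos [543.5 239.8 162.5] rot [-1.798e+02  1.000e-01  1.050e+02] F [-0.1  0.4 -0.4] w 60.2
[-41.5, -6.16, -2.69] [-0.003, 0.002, 0.314]
```

Call:
{"op": "carry_out", "data": {
  "series": [
    [[-41.5,-6.2,-2.7,0,0,0.314,6],[-41.5,-6.2,-2.7,0,0,0.314,6],[-41.5,-6.2,-2.7,0,0,0.314,6],[-41.5,-6.2,-2.7,0,0,0.314,6],[-41.5,-6.2,-2.7,0,0,0.314,6]]
  ]
}}

```text
clock: 25.77
eef_pos: [566.8, 32.1, 176.0]
tool_rot: [-3.138, 0.001, 1.519]
force: [0.7, 0.4, -0.5]
width: 60.1
```

```bash
python3 go.py 591.5 -177 190 87
```

```text
t 25.77 pos [566.8  32.1 176. ] rot [-179.8    0.    87. ] F [ 0.7  0.4 -0.5] w 60.1
[-20.75, 3.54, -1.4] [-0.003, 0.001, 0.001]
```

Call:
{"op": "carry_out", "data": {
  "series": [
    [[-20.7,3.5,-1,0,0,0,6],[-20.7,3.5,-1,0,0,0,6],[-20.7,3.5,-1,0,0,0,6],[-20.7,3.5,-1,0,0,0,6],[-20.7,3.5,-1,0,0,0,6]]
  ]
}}

```text
clock: 26.18
eef_pos: [590.7, -174.6, 185.7]
tool_rot: [-3.138, -0.001, 1.519]
force: [0.7, 1.0, 0.6]
width: 59.7
```

Call:
{"op": "carry_out", "data": {
  "series": [
    [[0,0,2,0,0,0,6],[0,0,4,0,0,0,5.5],[0,0,4,0,0,0,5.5],[0,0,4,0,0,0,5.5]]
  ]
}}

```text
clock: 26.52
eef_pos: [590.3, -171.9, 145.4]
tool_rot: [-3.136, -0.001, 1.52]
force: [0.1, 0.5, 0.3]
width: 55.2
```

```bash
python3 go.py 591.5 -177 86 87; python3 - <<'E'
from h import *
t,s=save2("26",None,(170,190,310,330))
E
```

```text
t 26.52 pos [ 590.3 -171.9  145.4] rot [-1.797e+02 -1.000e-01  8.710e+01] F [0.1 0.5 0.3] w 55.2
[-0.51, 0.18, 5.94] [-0.005, -0.001, 0.001]
```

View pics/s26.png

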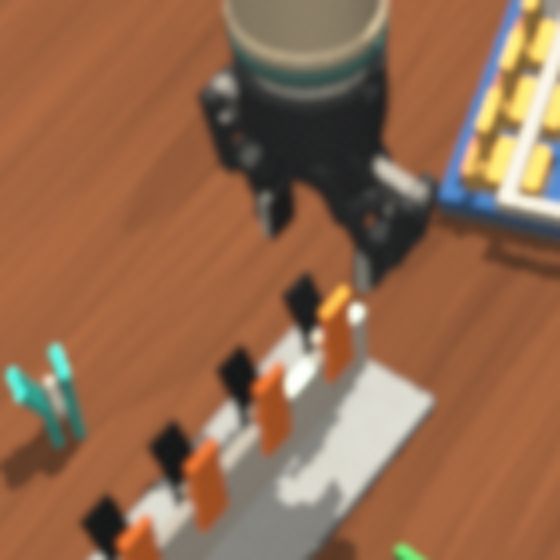

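Call:
{"op": "carry_out", "data": {
  "series": [
    [[-0.5,0.15,1,0,0,0,5.5],[-0.5,0.15,2.5,0,0,0,5.5],[-0.5,0.15,4,0,0,0,5.5],[-0.5,0.15,5.5,0,0,0,5],[-0.5,0.15,5.9,0,0,0,5]]
  ]
}}

```text
clock: 27.03
eef_pos: [592.2, -177.6, 87.0]
tool_rot: [-3.139, -0.0, 1.519]
force: [0.3, 0.5, -0.5]
width: 50.2
```

```bash
python3 go.py 591.5 -177 86 87; python3 - <<'E'
from h import *
t,s=save2("27",None,(170,190,310,330))
E
```

```text
t 27.03 pos [ 592.2 -177.6   87. ] rot [-179.9   -0.    87.1] F [ 0.3  0.5 -0.5] w 50.2
[0.06, -0.07, 0.1] [-0.003, -0.0, 0.001]
```

View pics/s27.png

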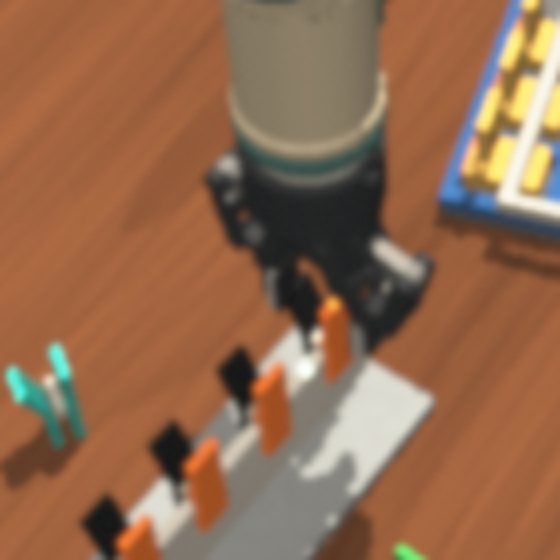

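Call:
{"op": "carry_out", "data": {
  "series": [
    [[0,0,0,0,0,0,3.4],[0,0,0,0,0,0,2.6],[0,0,0,0,0,0,2.1],[0,0,0,0,0,0,2.0],[0,0,0,0,0,0,2.0]]
  ]
}}

```text
clock: 27.55
eef_pos: [594.0, -177.7, 89.5]
tool_rot: [3.14, 0.0, 1.519]
force: [-0.4, -0.7, -0.2]
width: 20.6
```

```bash
python3 go.py 591.5 -177 86 87; python3 - <<'E'
from h import *
t,s=save2("28",None,(170,190,310,330))
E
```

```text
t 27.55 pos [ 594.  -177.7   89.5] rot [179.9   0.   87. ] F [-0.4 -0.7 -0.2] w 20.6
[0.06, -0.25, 0.34] [0.002, 0.0, 0.0]
```

View pics/s28.png

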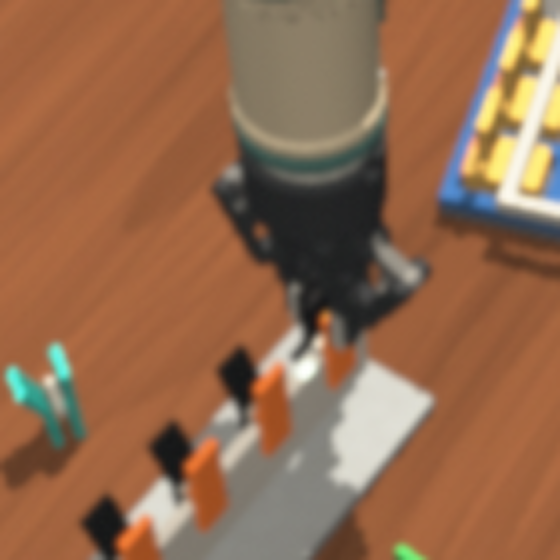

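Call:
{"op": "carry_out", "data": {
  "series": [
    [[0,0,0,0,0,0,1.8],[0,0,-1,0,0,0,1.8],[0,0,-3,0,0,0,1.8],[0,0,-5,0,0,0,1.8],[0,0,-6,0,0,0,1.8]]
  ]
}}

```text
clock: 28.07
eef_pos: [594.6, -177.6, 151.7]
tool_rot: [3.138, 0.0, 1.519]
force: [0.9, 0.3, 0.2]
width: 19.2
```

```bash
python3 go.py 591.5 -177 86 87; python3 - <<'E'
from h import *
t,s=save2("29",None,(170,190,310,330))
E
```

```text
t 28.07 pos [ 594.6 -177.6  151.7] rot [179.8   0.   87. ] F [0.9 0.3 0.2] w 19.2
[0.05, -0.34, 6.57] [0.004, 0.0, 0.0]
```

View pics/s29.png

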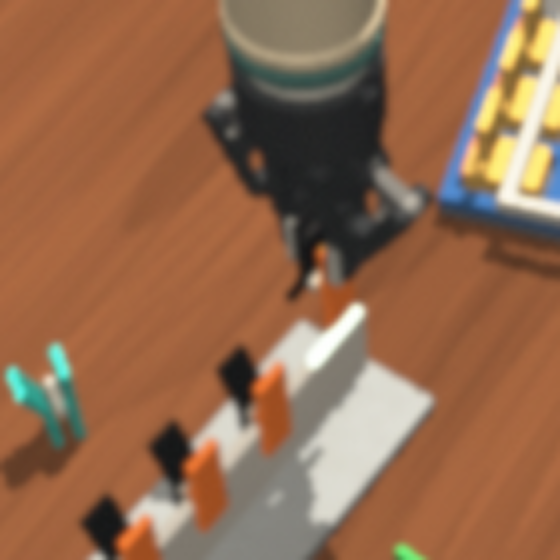

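```bash
python3 go.py 586.3 17.5 150 105
```

```text
t 28.17 pos [ 594.8 -177.9  151.3] rot [179.7   0.   87. ] F [-0.2 -0.2 -0.8] w 18.8
[19.47, -1.87, 0.1] [0.004, 0.002, -0.314]
```

Call:
{"op": "carry_out", "data": {
  "series": [
    [[10,-1,0,0,0,-0.314,1.8],[19.4,-1.9,0,0,0,-0.314,1.8],[19.4,-1.9,0,0,0,-0.314,1.8],[19.4,-1.9,0,0,0,-0.314,1.8],[19.4,-1.9,0,0,0,-0.314,1.8]]
  ]
}}

```text
clock: 28.58
eef_pos: [583.0, 22.0, 148.2]
tool_rot: [-3.141, -0.003, 1.837]
force: [0.9, -0.2, -0.5]
width: 19.3
```

Call:
{"op": "carry_out", "data": {
  "series": [
    [[0,0,0.5,0,0,0,1.8],[0,0,1.5,0,0,0,1.8],[0,0,2.2,0,0,0,1.8],[0,0,2.2,0,0,0,1.8],[0,0,2.2,0,0,0,1.8]]
  ]
}}

```text
clock: 29.0
eef_pos: [583.7, 14.9, 125.6]
tool_rot: [-3.139, 0.0, 1.83]
force: [-0.8, 0.5, -0.5]
width: 19.1
```

```bash
python3 go.py 586.3 17.5 88 105; python3 - <<'E'
from h import *
t,s=save2("30",None,(220,130,360,270))
E
```

```text
t 29.0 pos [583.7  14.9 125.6] rot [-179.8    0.   104.9] F [-0.8  0.5 -0.5] w 19.1
[0.18, 0.33, 3.76] [-0.003, 0.0, -0.003]
```

View pics/s30.png

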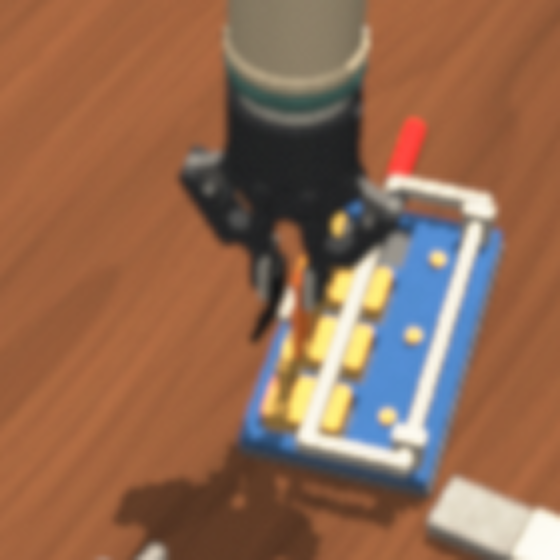

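Call:
{"op": "carry_out", "data": {
  "series": [
    [[0.2,0.2,0.3,0,0,0,1.8],[0.2,0.2,0.3,0,0,0,1.8],[0.2,0.2,0.3,0,0,0,1.8],[0.2,0.2,0.3,0,0,0,1.8]]
  ]
}}

```text
clock: 29.43
eef_pos: [585.9, 19.5, 124.0]
tool_rot: [3.141, 0.0, 1.833]
force: [0.4, 0.2, -0.3]
width: 19.3
```

```bash
python3 go.py 586.3 17.5 88 105; python3 - <<'E'
from h import *
t,s=save2("31",None,(250,180,330,260))
p=read_state()["eef_pos"]; y=np.radians(15); X=np.array([np.cos(y),np.sin(y),0])
for nm,P in(("ear top",[584.2,17,75]),("or tip face",p+4*X-[0,0,39.5]),("or tip out",p+10*X-[0,0,39.5]),("bk tip",p-17*X-[0,0,39.5])):
    print(nm,((proj(s,[P])[0]-[250,180])*4).round(0))
E
```

```text
t 29.43 pos [585.9  19.5 124. ] rot [180.   0. 105.] F [ 0.4  0.2 -0.3] w 19.3
[-0.21, -0.01, 3.6] [0.0, 0.0, 0.0]
ear top [165. 150.]
or tip face [176. 140.]
or tip out [185. 142.]
bk tip [143. 133.]
```

View pics/s31.png

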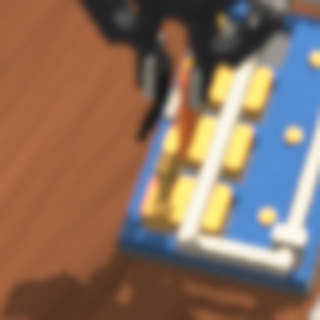

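Call:
{"op": "carry_out", "data": {
  "series": [
    [[-0.2,0,0.5,0,0,0,1.8],[-0.2,0,1,0,0,0,1.8],[-0.2,0,1.6,0,0,0,1.8],[-0.2,0,2.2,0,0,0,1.8],[-0.2,0,2.2,0,0,0,1.8]]
  ]
}}

```text
clock: 29.95
eef_pos: [585.2, 17.4, 100.2]
tool_rot: [-3.139, -0.0, 1.833]
force: [-0.1, 0.7, -1.0]
width: 19.3
```

Call:
{"op": "carry_out", "data": {
  "series": [
    [[0,0,0.5,0,0,0,1.8],[0,0,1.0,0,0,0,1.8],[0,0,1.4,0,0,0,1.8],[0,0,1.4,0,0,0,1.8]]
  ]
}}

```text
clock: 30.28
eef_pos: [585.4, 17.4, 87.7]
tool_rot: [-3.14, 0.001, 1.833]
force: [-2.3, -0.4, 2.1]
width: 19.5
```

```bash
python3 go.py 586.3 17.5 88 105; python3 - <<'E'
from h import *
t,s=save2("32",None,(240,150,340,250))
E
```

```text
t 30.28 pos [585.4  17.4  87.7] rot [-179.9    0.   105. ] F [-2.3 -0.4  2.1] w 19.5
[-0.01, 0.09, -0.03] [-0.002, 0.001, 0.0]
```

View pics/s32.png

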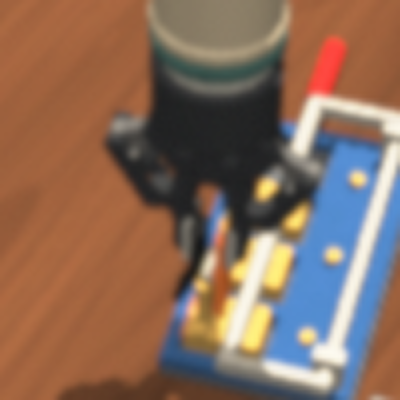

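Call:
{"op": "carry_out", "data": {
  "series": [
    [[0,0,0,0,0,0,2.3],[0,0,0,0,0,0,2.8],[0,0,0,0,0,0,3.5],[0,0,0,0,0,0,4.5],[0,0,0,0,0,0,5]]
  ]
}}

```text
clock: 30.8
eef_pos: [586.5, 17.7, 87.8]
tool_rot: [3.141, -0.0, 1.833]
force: [0.0, -0.8, -0.6]
width: 49.9
```

Call:
{"op": "carry_out", "data": {
  "series": [
    [[0,0,-1,0,0,0,5.5],[0,0,-3,0,0,0,5.5],[0,0,-6,0,0,0,5.5],[0,0,-9,0,0,0,5.5],[0,0,-11,0,0,0,5.5]]
  ]
}}

```text
clock: 31.22
eef_pos: [587.8, 18.4, 201.5]
tool_rot: [3.137, 0.0, 1.833]
force: [0.6, 0.4, 0.4]
width: 54.9
```

```bash
python3 go.py 589 -235.5 190 87; python3 - <<'E'
from h import *
t,s=save2("33",None,(230,130,350,270))
E
```

```text
t 31.22 pos [587.8  18.4 201.5] rot [179.7   0.  105. ] F [0.6 0.4 0.4] w 54.9
[-24.55, -6.47, 1.13] [0.005, -0.001, 0.315]
```

View pics/s33.png

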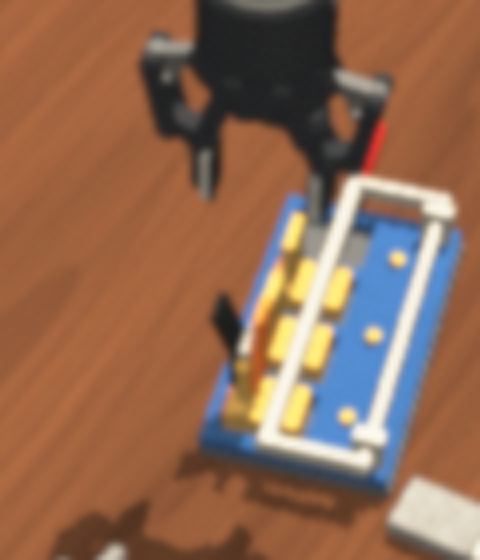

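```bash
python3 go.py 590.5 -236.3 190 87
```

```text
t 31.32 pos [589.4  18.6 202.7] rot [1.795e+02 1.000e-01 1.050e+02] F [ 1.2  0.5 -0.4] w 55.0
[-24.65, -6.51, 1.24] [0.009, -0.0, 0.314]
```

Call:
{"op": "carry_out", "data": {
  "series": [
    [[-24.5,-6.4,0.5,0,0,0.315,5.5],[-24.5,-6.4,0.5,0,0,0.315,5.5],[-24.5,-6.4,0.5,0,0,0.315,5.5],[-24.5,-6.4,0.5,0,0,0.315,5.5],[-24.5,-6.4,0.5,0,0,0.315,5.5]]
  ]
}}

```text
clock: 31.73
eef_pos: [587.3, -192.5, 193.7]
tool_rot: [3.141, 0.0, 1.518]
force: [1.5, 0.7, -0.2]
width: 55.2
```

```bash
python3 go.py 590.5 -236.3 150 87
```

```text
t 31.73 pos [ 587.3 -192.5  193.7] rot [180.   0.  87.] F [ 1.5  0.7 -0.2] w 55.2
[-4.35, 0.55, 4.37] [0.0, 0.0, -0.0]
```

Call:
{"op": "carry_out", "data": {
  "series": [
    [[-4.3,0.5,1,0,0,0,5.5],[-4.3,0.5,3,0,0,0,5.5],[-4.3,0.5,5,0,0,0,5.5],[-4.3,0.5,5,0,0,0,5.5],[-4.3,0.5,5,0,0,0,5.5]]
  ]
}}

```text
clock: 32.15
eef_pos: [589.6, -233.2, 142.8]
tool_rot: [-3.139, -0.001, 1.518]
force: [0.3, 0.5, 0.6]
width: 54.9
```

```bash
python3 go.py 590.5 -236.3 86 87; python3 - <<'E'
from h import *
t,s=save2("34",None,(170,190,310,330))
E
```

```text
t 32.15 pos [ 589.6 -233.2  142.8] rot [-1.799e+02 -1.000e-01  8.700e+01] F [0.3 0.5 0.6] w 54.9
[-0.32, 0.12, 5.68] [-0.002, -0.001, -0.0]
```

View pics/s34.png

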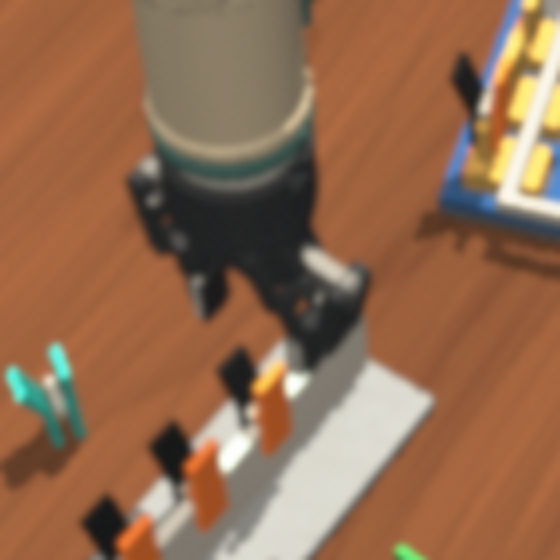

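Call:
{"op": "carry_out", "data": {
  "series": [
    [[-0.3,0.1,1,0,0,0,5.5],[-0.3,0.1,2.5,0,0,0,5.5],[-0.3,0.1,4,0,0,0,5.5],[-0.3,0.1,5.4,0,0,0,5],[-0.3,0.1,5.6,0,0,0,5]]
  ]
}}

```text
clock: 32.67
eef_pos: [590.1, -236.5, 85.9]
tool_rot: [-3.139, -0.0, 1.519]
force: [-0.4, 0.6, 1.1]
width: 50.0
```

Call:
{"op": "carry_out", "data": {
  "series": [
    [[0,0,0,0,0,0,3.4],[0,0,0,0,0,0,2.6],[0,0,0,0,0,0,2.1],[0,0,0,0,0,0,1.9],[0,0,0,0,0,0,1.8]]
  ]
}}

```text
clock: 33.08
eef_pos: [592.2, -237.1, 88.6]
tool_rot: [3.139, 0.0, 1.518]
force: [0.6, 0.4, -0.8]
width: 19.4
```

```bash
python3 go.py 590.5 -236.3 86 87; python3 - <<'E'
from h import *
t,s=save2("35",None,(170,190,310,330))
E
```

```text
t 33.08 pos [ 592.2 -237.1   88.6] rot [179.9   0.   87. ] F [ 0.6  0.4 -0.8] w 19.4
[0.07, -0.17, 0.26] [0.002, 0.0, -0.001]
```

View pics/s35.png

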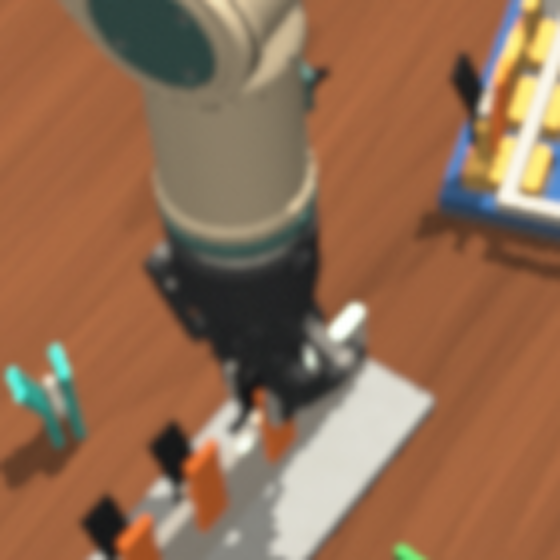

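Call:
{"op": "carry_out", "data": {
  "series": [
    [[0,0,-1,0,0,0,1.8],[0,0,-3,0,0,0,1.8],[0,0,-5,0,0,0,1.8],[0,0,-6.3,0,0,0,1.8],[0,0,-6.3,0,0,0,1.8]]
  ]
}}

```text
clock: 33.6
eef_pos: [593.5, -237.3, 154.5]
tool_rot: [3.135, 0.002, 1.518]
force: [0.0, 0.8, 0.4]
width: 19.3
```

```bash
python3 go.py 572.9 68 155 105
```

```text
t 33.6 pos [ 593.5 -237.3  154.5] rot [1.796e+02 1.000e-01 8.700e+01] F [0.  0.8 0.4] w 19.3
[30.38, -3.68, -0.12] [0.006, 0.003, -0.315]
```

Call:
{"op": "carry_out", "data": {
  "series": [
    [[6,-0.7,-2.5,0,0,-0.1,1.8],[30.4,-3.7,-4,0,0,-0.315,1.8],[30.4,-3.7,-4,0,0,-0.315,1.8],[30.4,-3.7,-4,0,0,-0.315,1.8],[30.4,-3.7,-4,0,0,-0.315,1.8]]
  ]
}}

```text
clock: 34.02
eef_pos: [576.4, -31.4, 181.2]
tool_rot: [-3.141, -0.001, 1.832]
force: [0.0, 0.3, -0.4]
width: 19.5
```

```bash
python3 go.py 572.9 68 180 105
```

```text
t 34.02 pos [576.4 -31.4 181.2] rot [-180.   -0.  105.] F [ 0.   0.3 -0.4] w 19.5
[9.69, 2.23, 0.12] [-0.001, -0.001, -0.0]
```

Call:
{"op": "carry_out", "data": {
  "series": [
    [[9.7,2.2,0,0,0,0,1.8],[9.7,2.2,0,0,0,0,1.8],[9.7,2.2,0,0,0,0,1.8],[9.7,2.2,2,0,0,0,1.8],[9.7,2.2,4,0,0,0,1.8]]
  ]
}}

```text
clock: 34.43
eef_pos: [573.9, 69.2, 141.8]
tool_rot: [3.139, -0.0, 1.837]
force: [-0.7, -0.5, -0.9]
width: 19.6
```

Call:
{"op": "carry_out", "data": {
  "series": [
    [[0,0,0.8,0,0,0,1.8],[0,0,1.6,0,0,0,1.8],[0,0,1.6,0,0,0,1.8],[0,0,1.6,0,0,0,1.8]]
  ]
}}

```text
clock: 34.77
eef_pos: [573.6, 66.2, 125.6]
tool_rot: [-3.141, -0.0, 1.832]
force: [0.2, 1.0, -0.5]
width: 19.4
```

```bash
python3 go.py 572.9 68 87 105; python3 - <<'E'
from h import *
t,s=save2("36",None,(240,130,360,270))
E
```

```text
t 34.77 pos [573.6  66.2 125.6] rot [-180.   -0.  105.] F [ 0.2  1.  -0.5] w 19.4
[0.19, -0.02, 3.86] [-0.0, -0.0, -0.0]
```

View pics/s36.png

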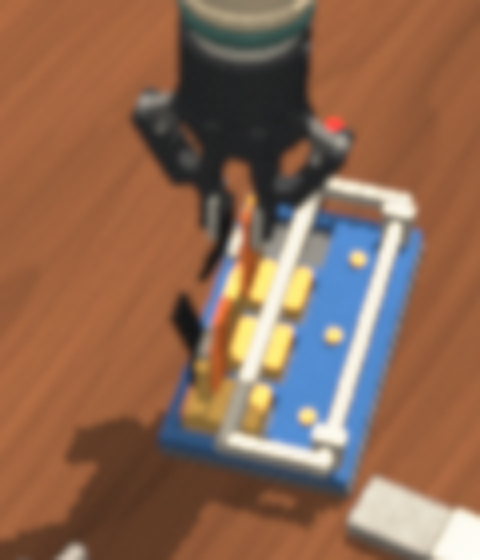

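Call:
{"op": "carry_out", "data": {
  "series": [
    [[0.1,0,0.2,0,0,0,1.8],[0.1,0,0.2,0,0,0,1.8],[0.1,0,0.2,0,0,0,1.8]]
  ]
}}

```text
clock: 35.12
eef_pos: [573.4, 67.5, 124.0]
tool_rot: [3.141, 0.0, 1.833]
force: [-0.3, -0.5, -0.2]
width: 19.0
```

```bash
python3 go.py 572.9 68 87 105
```

```text
t 35.12 pos [573.4  67.5 124. ] rot [180.   0. 105.] F [-0.3 -0.5 -0.2] w 19.0
[0.06, -0.04, 3.7] [0.001, 0.0, 0.0]
```

Call:
{"op": "carry_out", "data": {
  "series": [
    [[0,-0.05,0.5,0,0,0,1.8],[0,-0.05,1,0,0,0,1.8],[0,-0.05,1.6,0,0,0,1.8],[0,-0.05,2.2,0,0,0,1.8],[0,-0.05,2.2,0,0,0,1.8]]
  ]
}}

```text
clock: 35.53
eef_pos: [571.7, 67.0, 100.0]
tool_rot: [-3.139, -0.0, 1.833]
force: [-0.1, -0.9, -0.9]
width: 19.2
```

Call:
{"op": "carry_out", "data": {
  "series": [
    [[0,0,0.5,0,0,0,1.8],[0,0,1.0,0,0,0,1.8],[0,0,1.5,0,0,0,1.8],[0,0,1.5,0,0,0,1.8]]
  ]
}}

```text
clock: 35.87
eef_pos: [572.4, 67.2, 86.0]
tool_rot: [-3.141, 0.0, 1.833]
force: [-0.2, -0.1, -0.4]
width: 19.4
```

```bash
python3 go.py 572.9 68 87 105; python3 - <<'E'
from h import *
t,s=save2("37",None,(240,130,360,270))
E
```

```text
t 35.87 pos [572.4  67.2  86. ] rot [-180.    0.  105.] F [-0.2 -0.1 -0.4] w 19.4
[0.06, 0.06, -0.1] [-0.001, 0.0, 0.0]
```

View pics/s37.png

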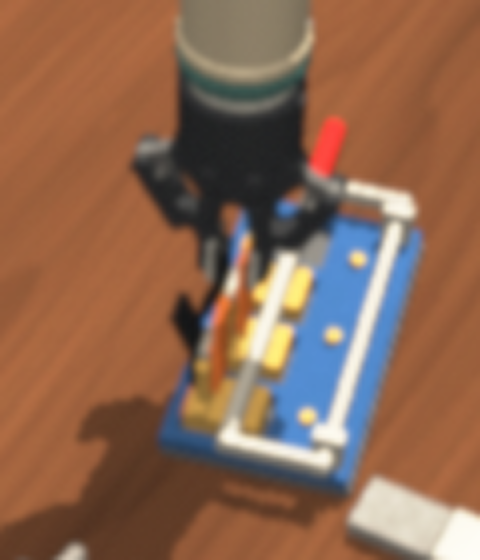

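Call:
{"op": "carry_out", "data": {
  "series": [
    [[0,0,0,0,0,0,2.3],[0,0,0,0,0,0,2.8],[0,0,0,0,0,0,3.5],[0,0,0,0,0,0,4.5],[0,0,0,0,0,0,5]]
  ]
}}

```text
clock: 36.38
eef_pos: [572.7, 67.3, 86.7]
tool_rot: [-3.142, 0.0, 1.833]
force: [-0.5, -0.0, 0.8]
width: 50.0
```

Call:
{"op": "carry_out", "data": {
  "series": [
    [[0,0,-1,0,0,0,5.5],[0,0,-3,0,0,0,5.5],[0,0,-6,0,0,0,5.5],[0,0,-9,0,0,0,5.5],[0,0,-11,0,0,0,5.5]]
  ]
}}

```text
clock: 36.8
eef_pos: [573.8, 68.0, 200.2]
tool_rot: [3.138, 0.0, 1.833]
force: [0.5, -0.2, 0.5]
width: 55.3
```

```bash
python3 go.py 587.5 -294 195 87; python3 - <<'E'
from h import *
t,s=save2("38",None,(230,130,350,270))
E
```

```text
t 36.8 pos [573.8  68.  200.2] rot [179.8   0.  105. ] F [ 0.5 -0.2  0.5] w 55.3
[-35.32, -8.07, 0.48] [0.004, -0.001, 0.315]
```

View pics/s38.png

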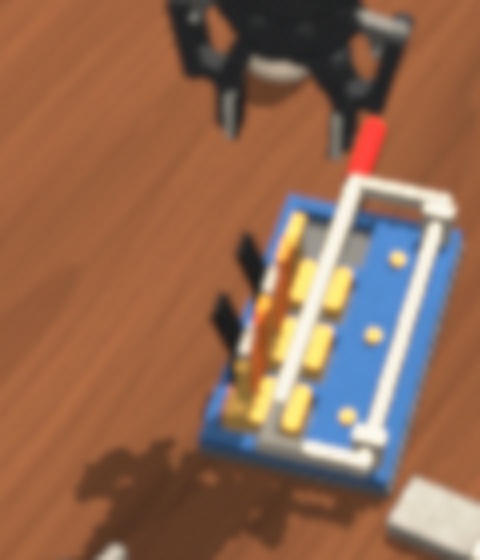

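Call:
{"op": "carry_out", "data": {
  "series": [
    [[-35.3,-8,0,0,0,0.315,5.5],[-35.3,-8,0,0,0,0.315,5.5],[-35.3,-8,0,0,0,0.315,5.5],[-35.3,-8,0,0,0,0.315,5.5],[-35.3,-8,0,0,0,0.315,5.5]]
  ]
}}

```text
clock: 37.32
eef_pos: [580.4, -142.7, 196.6]
tool_rot: [-3.141, 0.0, 1.518]
force: [1.2, 0.2, 0.1]
width: 55.1
```

```bash
python3 go.py 587.5 -294 195 87
```

```text
t 37.32 pos [ 580.4 -142.7  196.6] rot [-180.    0.   87.] F [1.2 0.2 0.1] w 55.1
[-15.07, 1.51, 0.17] [-0.0, 0.0, -0.0]
```

Call:
{"op": "carry_out", "data": {
  "series": [
    [[-15,1.5,0,0,0,0,5.5],[-15,1.5,0,0,0,0,5.5],[-15,1.5,0,0,0,0,5.5],[-15,1.5,2,0,0,0,5.5],[-15,1.5,5,0,0,0,5.5]]
  ]
}}

```text
clock: 37.73
eef_pos: [588.3, -302.1, 148.0]
tool_rot: [3.136, 0.008, 1.507]
force: [0.8, -1.3, 0.2]
width: 54.9
```

Call:
{"op": "carry_out", "data": {
  "series": [
    [[0,0,0.5,0,0,0,5.5],[0,0,0.5,0,0,0,5.5]]
  ]
}}

```text
clock: 37.9
eef_pos: [585.9, -290.0, 139.1]
tool_rot: [-3.136, -0.003, 1.518]
force: [-0.5, 0.5, -0.1]
width: 55.1
```

```bash
python3 go.py 587.5 -294 86 87; python3 - <<'E'
from h import *
t,s=save2("39",None,(160,200,300,340))
E
```

```text
t 37.9 pos [ 585.9 -290.   139.1] rot [-179.7   -0.2   87. ] F [-0.5  0.5 -0.1] w 55.1
[-0.4, 0.21, 5.31] [-0.005, -0.003, -0.0]
```

View pics/s39.png

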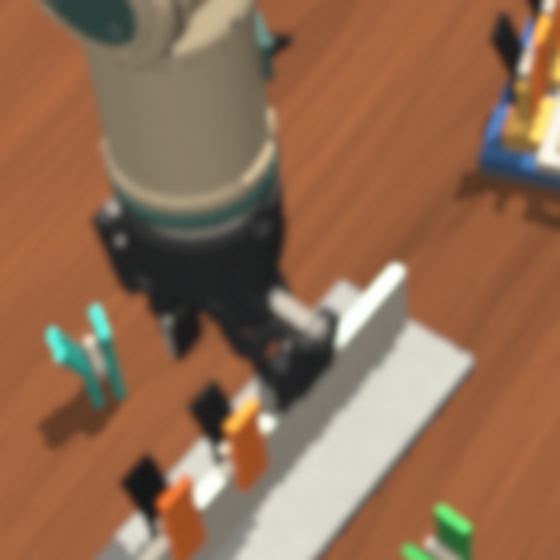

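Call:
{"op": "carry_out", "data": {
  "series": [
    [[-0.35,0.1,0.5,0,0,0,5.5],[-0.35,0.1,2,0,0,0,5.5],[-0.35,0.1,3.5,0,0,0,5.5],[-0.35,0.1,5,0,0,0,5],[-0.35,0.1,5.2,0,0,0,5]]
  ]
}}

```text
clock: 38.42
eef_pos: [587.8, -294.1, 88.4]
tool_rot: [-3.139, -0.001, 1.519]
force: [-0.9, 0.3, -0.0]
width: 49.7
```

Call:
{"op": "carry_out", "data": {
  "series": [
    [[0,0,0,0,0,0,3.4],[0,0,0,0,0,0,2.6],[0,0,0,0,0,0,2.1],[0,0,0,0,0,0,1.9],[0,0,0,0,0,0,1.8]]
  ]
}}

```text
clock: 38.83
eef_pos: [589.9, -295.1, 90.6]
tool_rot: [3.139, 0.001, 1.518]
force: [-0.1, -1.1, -0.8]
width: 19.5
```

```bash
python3 go.py 587.5 -294 86 87; python3 - <<'E'
from h import *
t,s=save2("40",None,(160,200,300,340))
E
```

```text
t 38.83 pos [ 589.9 -295.1   90.6] rot [179.8   0.   87. ] F [-0.1 -1.1 -0.8] w 19.5
[0.1, -0.25, 0.46] [0.003, 0.001, -0.001]
```

View pics/s40.png

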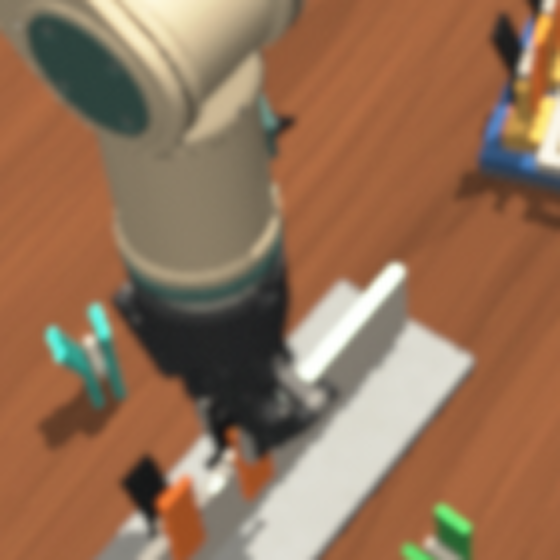

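Call:
{"op": "carry_out", "data": {
  "series": [
    [[0,0,-1,0,0,0,1.8],[0,0,-3,0,0,0,1.8],[0,0,-6,0,0,0,1.8],[0,0,-10,0,0,0,1.8],[0,0,-10,0,0,0,1.8]]
  ]
}}

```text
clock: 39.35
eef_pos: [593.7, -296.0, 198.3]
tool_rot: [3.128, 0.004, 1.518]
force: [0.5, -0.8, 1.6]
width: 19.5
```

```bash
python3 go.py 559.8 118.5 190 105
```

```text
t 39.35 pos [ 593.7 -296.   198.3] rot [179.2   0.2  86.9] F [ 0.5 -0.8  1.6] w 19.5
[41.21, -5.6, 0.59] [0.013, 0.006, -0.315]
```

Call:
{"op": "carry_out", "data": {
  "series": [
    [[41.2,-5.6,0,0,0,-0.315,1.8],[41.2,-5.6,0,0,0,-0.315,1.8],[41.2,-5.6,0,0,0,-0.315,1.8],[41.2,-5.6,0,0,0,-0.315,1.8],[41.2,-5.6,0,0,0,-0.315,1.8]]
  ]
}}

```text
clock: 39.77
eef_pos: [571.6, -85.7, 190.5]
tool_rot: [3.14, 0.0, 1.832]
force: [1.3, -0.4, 0.4]
width: 19.2
```

```bash
python3 go.py 559.8 118.5 190 105
```

```text
t 39.77 pos [571.6 -85.7 190.5] rot [179.9   0.  105. ] F [ 1.3 -0.4  0.4] w 19.2
[20.03, 4.14, 0.05] [0.002, 0.0, -0.0]
```

Call:
{"op": "carry_out", "data": {
  "series": [
    [[20,4.1,0,0,0,0,1.8],[20,4.1,0,0,0,0,1.8],[20,4.1,0,0,0,0,1.8],[20,4.1,0,0,0,0,1.8],[20,4.1,0,0,0,0,1.8]]
  ]
}}

```text
clock: 40.18
eef_pos: [559.3, 119.6, 190.7]
tool_rot: [3.14, -0.001, 1.834]
force: [0.3, 0.7, -0.1]
width: 19.0
```

Call:
{"op": "carry_out", "data": {
  "series": [
    [[0,0,1,0,0,0,1.8],[0,0,3,0,0,0,1.8],[0,0,5,0,0,0,1.8],[0,0,6.2,0,0,0,1.8],[0,0,6.2,0,0,0,1.8]]
  ]
}}

```text
clock: 40.6
eef_pos: [558.0, 115.6, 125.6]
tool_rot: [-3.138, 0.0, 1.833]
force: [-0.7, 1.3, -0.4]
width: 19.0
```

Call:
{"op": "carry_out", "data": {
  "series": [
    [[0,0,0,0,0,0,1.8],[0,0,0,0,0,0,1.8]]
  ]
}}

```text
clock: 40.77
eef_pos: [560.3, 116.6, 128.6]
tool_rot: [3.14, -0.0, 1.832]
force: [-0.2, -0.8, -0.3]
width: 19.5
```

```bash
python3 go.py 559.8 118.5 88 105; python3 - <<'E'
from h import *
t,s=save2("41",None,(240,120,360,260))
E
```

```text
t 40.77 pos [560.3 116.6 128.6] rot [179.9  -0.  105. ] F [-0.2 -0.8 -0.3] w 19.5
[0.19, -0.0, 4.06] [0.002, -0.0, -0.0]
```

View pics/s41.png

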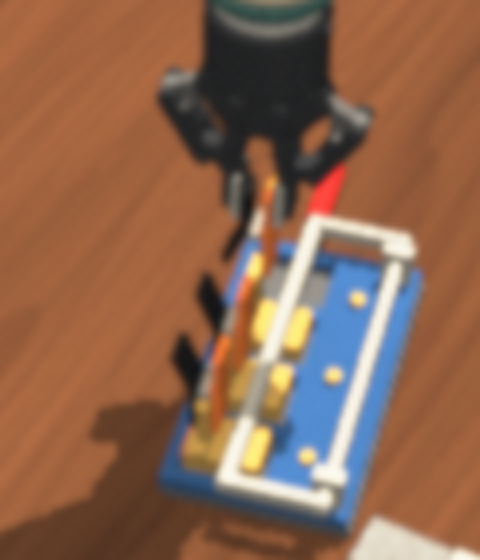

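Call:
{"op": "carry_out", "data": {
  "series": [
    [[0.1,0,0.6,0,0,0,1.8],[0.1,0,1.2,0,0,0,1.8],[0.1,0,1.9,0,0,0,1.8],[0.1,0,2.5,0,0,0,1.8],[0.1,0,2.5,0,0,0,1.8]]
  ]
}}

```text
clock: 41.28
eef_pos: [558.1, 117.0, 101.0]
tool_rot: [-3.139, 0.0, 1.833]
force: [-0.9, 0.4, -0.5]
width: 19.1
```

Call:
{"op": "carry_out", "data": {
  "series": [
    [[0,0,0.5,0,0,0,1.8],[0,0,1.0,0,0,0,1.8],[0,0,1.5,0,0,0,1.8],[0,0,1.5,0,0,0,1.8]]
  ]
}}

```text
clock: 41.62
eef_pos: [559.2, 117.5, 87.9]
tool_rot: [3.142, 0.001, 1.833]
force: [-1.2, -0.9, 4.3]
width: 19.2
```

```bash
python3 go.py 559.8 118.5 88 105; python3 - <<'E'
from h import *
t,s=save2("42",None,(240,120,360,260))
E
```

```text
t 41.62 pos [559.2 117.5  87.9] rot [180.   0. 105.] F [-1.2 -0.9  4.3] w 19.2
[0.08, 0.08, -0.01] [0.0, 0.001, 0.0]
```

View pics/s42.png

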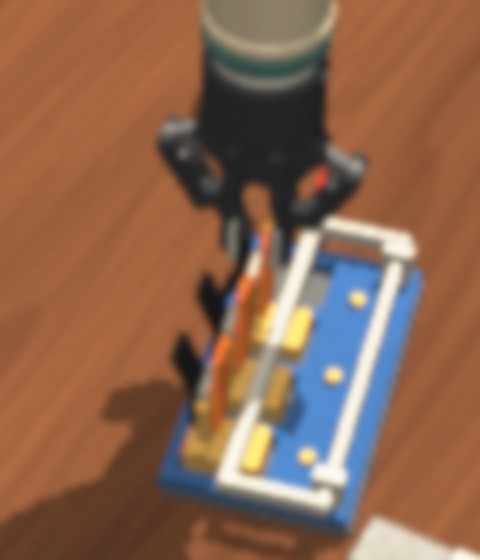

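Call:
{"op": "carry_out", "data": {
  "series": [
    [[0,0,0,0,0,0,2.3],[0,0,0,0,0,0,2.8],[0,0,0,0,0,0,3.5],[0,0,0,0,0,0,4.5],[0,0,0,0,0,0,5]]
  ]
}}

```text
clock: 42.13
eef_pos: [559.1, 117.4, 87.4]
tool_rot: [-3.141, -0.0, 1.833]
force: [0.6, 0.2, 0.7]
width: 49.8
```

Call:
{"op": "carry_out", "data": {
  "series": [
    [[0,0,-1,0,0,0,5.5],[0,0,-3,0,0,0,5.5],[0,0,-6,0,0,0,5.5],[0,0,-9,0,0,0,5.5],[0,0,-11,0,0,0,5.5]]
  ]
}}

```text
clock: 42.55
eef_pos: [560.2, 118.2, 201.1]
tool_rot: [3.138, -0.0, 1.833]
force: [0.9, 0.2, -0.6]
width: 54.9
```

Call:
{"op": "carry_out", "data": {
  "series": [
    [[18,0,-2,0,0,0,5.5],[18,0,-2,0,0,0,5.5],[18,0,-2,0,0,0,5.5],[18,0,-2,0,0,0,5.5],[18,0,-2,0,0,0,5.5]]
  ]
}}

```text
clock: 42.97
eef_pos: [509.6, 299.7, 220.1]
tool_rot: [3.138, -0.007, 1.841]
force: [0.1, 1.2, 0.4]
width: 55.1
```

```bash
python3 go.py 559.8 118.5 88 105; python3 - <<'E'
from h import *
t,s=save2("43",(170,170,310,260),(230,130,350,260))
cv2.imwrite("pics/sfull.png",s["img"]); cv2.imwrite("pics/tfull.png",t["img"])
E
```

```text
t 42.97 pos [509.6 299.7 220.1] rot [179.8  -0.4 105.5] F [0.1 1.2 0.4] w 55.1
[-18.89, -0.04, 13.08] [0.003, -0.007, 0.008]
```

View pics/s43.png

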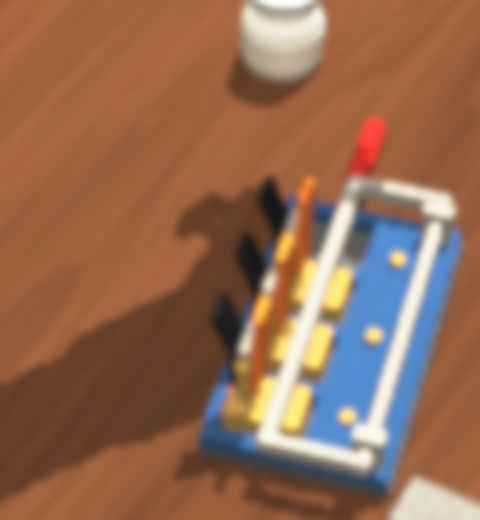

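View pics/t43.png

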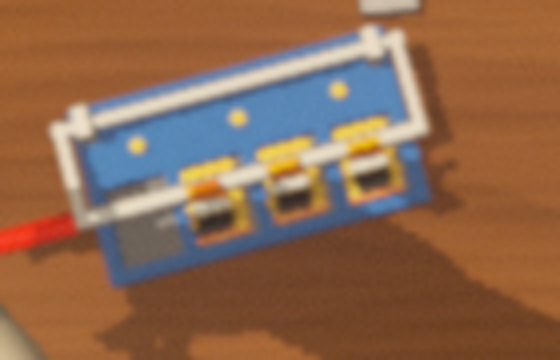

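View pics/sfull.png

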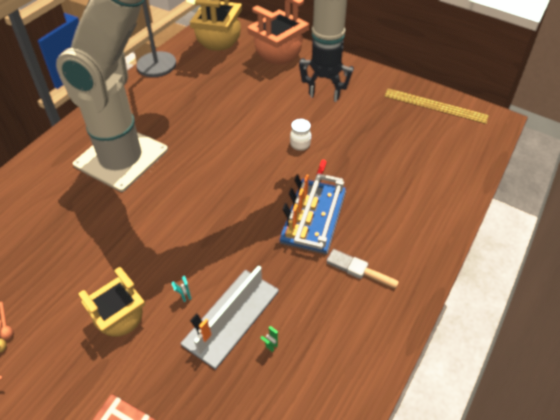

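```bash
python3 - <<'E'
from h import *
t,s=save2("44",(170,170,310,260),(230,130,350,260)); y=np.radians(15)
J=lambda P: np.array([P[0]*np.cos(y)+P[1]*np.sin(y),-P[0]*np.sin(y)+P[1]*np.cos(y)]).round(1)
for n,d in(("top",t),("scene",s)):
    C=cloud(d); reg=(C[...,0]>500)&(C[...,0]<660)&(C[...,1]>-20)&(C[...,1]<190)
    for nm,lo,hi in(("or",(3,150,70),(19,255,255)),("bk",(0,0,0),(180,255,50)),):
        m=mask(d,lo,hi)&reg&(C[...,2]>85)
        k,l,st,c=cv2.connectedComponentsWithStats(m.astype(np.uint8))
        for i in range(1,k):
            if st[i,4]>6:
                q=C[l==i]; zt=np.nanpercentile(q[:,2],97); r=q[q[:,2]>zt-7].mean(0); print(n,nm,st[i,4],"top z",zt.round(1),"jig xy",J(r),r.round(1))
    m=(mask(d,(0,170,60),(7,255,255))|mask(d,(174,170,60),(180,255,255)))&(C[...,0]>450)&(C[...,0]<650)&(C[...,1]>180)&(C[...,1]<320)&(C[...,2]>15); q=C[m]; print(n,"handle",m.sum(),np.nanmean(q,0).round(1),np.nanpercentile(q[:,2],[50,95]).round(1))
    m=mask(d,(19,110,60),(35,255,255))&reg; q=C[m]; h=np.histogram(q[:,2],bins=np.arange(0,90,5)); print("yellow z",h[0])
E
```

```text
top or 10 top z 110.5 jig xy [ 570.7 -135. ] [586.1  17.3 106.8]
top or 13 top z 115.4 jig xy [570.6 -82.5] [572.5  68.  113.2]
top or 29 top z 117.4 jig xy [573.3 -31.8] [562.  117.7 114.1]
top handle 123 [545.  237.1  42.7] [42.5 47.7]
yellow z [ 0  7  7  3 20 83 63 23  8  1  1  1  1  0 16  4  2]
scene or 44 top z 119.3 jig xy [577.7 -32. ] [566.3 118.6 117. ]
scene or 40 top z 119.0 jig xy [577.6 -84.2] [579.7  68.2 116.4]
scene or 38 top z 118.2 jig xy [ 577.3 -134.3] [592.4  19.7 115.3]
scene bk 38 top z 112.5 jig xy [553.5 -36.3] [544.  108.2 110.2]
scene bk 51 top z 114.2 jig xy [552.8 -83.6] [555.6  62.3 111.8]
scene bk 47 top z 111.8 jig xy [ 552.9 -137.1] [569.5  10.6 108.8]
scene handle 74 [549.8 240.4  45.2] [45.3 50.1]
yellow z [  0   0   0   0  10  63 153  15   3   2   1   0   0   2   2   1   0]
```

```bash
python3 - <<'E'
from h import *
y=np.radians(15)
for n in("top","scene"):
    d=get_image(n); C=cloud(d); jx=C[...,0]*np.cos(y)+C[...,1]*np.sin(y); jy=-C[...,0]*np.sin(y)+C[...,1]*np.cos(y)
    m=mask(d,(0,0,130),(180,90,255))&(C[...,2]>34)
    for nm,a,b in(("bar",575,600),("hinge rod",640,665)):
        k=m&(jx>a)&(jx<b)&(jy>-170)&(jy<60); z=C[k][:,2]; print(n,nm,k.sum(),np.percentile(z,[10,50,75,90]).round(1),np.median(jx[k]).round(1))
E
```

```text
top bar 272 [37.7 41.6 43.1 44.8] 588.0
top hinge rod 366 [37.4 41.2 43.7 47.9] 649.7
scene bar 310 [39.6 43.4 45.  46.5] 592.7
scene hinge rod 320 [39.4 43.3 45.8 49.3] 654.3
```

```bash
python3 -c "
from cell import finish_job
print(finish_job())"
```

```text
the job is handed in; nothing more can be done
None
```

I set up the brazing jig in the order asked and handed the job in after about 43 of the 210 s.

**What I did:**
- I swung the lever well open.
- I seated the three brackets present in pockets 1 to 3, heels towards the hinge.
- I pressed the lever shut.
- I put a clip on each of the three ears. The fourth clip stays on the rail.

**Last checks:**
- **Lever:** the bar is level with the hinge in both cameras and 61.7 mm from it, so it is fully shut.
- **Brackets:** the feet measured about 30 mm high once seated, as they should. None of the brackets looked knocked aside.
- **Clips:** the clips look upright in both views, with tops at about 118 mm, which puts them roughly 27 mm down over the ears. Their measured centres were within about 2 mm of the ears' middles.
- **Bystanders:** the jar, the burner, the brush and the green and turquoise look-alikes show no change in the last picture. I did not measure their positions again.

**Did not go cleanly or disagreed:**
- Pressing the lever shut with the closed fingertips peaked at about 73 N at the wrist. That is under the 120 N wrist limit. The push was through the fingertips, not the gripper's body, so I don't believe the 40 N rule applies.
- While I was opening the lever, the handle slipped down in the grip, so I finished by pushing it with one finger.
- The two cameras disagreed by 2 to 5 mm, mostly in x. I worked from their average and from where the gripper made contact.

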